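# Close the open jar and load its board with blanks

## Robot

A 6-joint arm with a two-finger parallel gripper is mounted at the origin on the work surface. World frame = base frame: x ahead of the robot, y to its left, z up, the work surface at z = 0. Lengths are in m, angles in rad, forces in N, time in s.
With the tool pointing down it reaches from about 0.225 to 0.875 m from the base axis. Payload 3.4 kg.
Tool frame: the origin (TCP) lies between the finger pads; the fingertips stand 11 mm ahead of it and the grasp point (between the pads) lies 8 mm behind it; z points along the fingers, y is the direction in which the jaws open and shut (so a half turn about z gives the same grasp; the last joint's range is limited). The gripper opens to 85 mm and grips with 20 to 120 N. Pads are 22 mm wide; open, the fingers measure 114 mm over their backs; the gripper's body (76 mm by 85 mm) begins 54 mm behind the grasp point. The pads swing forward as they close: fully open they stand 13 mm farther back than shut.
Start: joints at [-1.374, 0.276, 1.505, -0, 1.361, -0.121], TCP at [0.18, -0.546, 0.221] pointing down, gripper open.
Joint ranges: [-2.89, 2.89], [-0.75, 2.08], [0.22, 2.7], [-1.18, 4.32], [0.11, 2.71], [-2.7, 2.7]. Speed limits (rad/s): [2.57, 2.57, 3.14, 3.14, 3.14, 3.14].

## Interface

Orientations are given as a unit quaternion [w, x, y, z].
In Python, from rig import manip gives the robot as it stands. The module is installed in compiled form; this text tells all that it offers.
- The arm moves only by the tool move_arm, never from a script. Its argument "series" is a list that holds one entry, the list of rows, each a list of 7 numbers: the shift along the world's x, y, z in m, then the turn, a rotation vector about the world's x, y, z in rad, then the finger opening in m, from 0 to 0.0854. A call has 1 to 20 rows; each row shifts and turns the commanded pose from where the row before left it; what a row does not reach is not made up. A row lasts 1/12 s, in which the tool goes at most 41.7 mm and 7.16 degrees, less where a joint would pass 70% of its speed; a pose out of reach is approached as far as the arm can. A call with a gripper value outside its range is refused whole. The fingers move at their own pace and stop on an object; "newtons" is the grip in N (left out, the last holds). Time passes only in rows, so rows that do not move let the fingers close. It gives the time, the measured TCP pose, the force and the opening at its end, in the units of the state.
- manip.get_state(): the state, without advancing time (a new reading comes with each control period).
- manip.get_image(name): name is "scene" or "top"; returns a dict with "color" (420x560x3 uint8, red, green, blue), "fx", "fy", "cx", "cy" (pixels), "k1" (the pictures are not rectified: a ray, as slopes to the right and down, at radius r is drawn at 1 + k1 r^2 times it, then the intrinsics apply), "R" (3x3) and "t" (3): a world point X has camera coordinates R X + t. Camera axes: x right, y down, z forward; pixel columns grow to the right and rows downward; lengths in m; the calibration is good to about 2 mm. A picture is of the moment at which its call begins. There is no depth.
- manip.sign_off(): hands the job in, once; it reports no verdict.
The state is a dict: "clock": time; "qpos": joint angles; "qd": joint speeds; "effort": joint torques, N m; "position": TCP position; "ee_rot": TCP orientation; "contact_force": force on the tool from outside, world axes, zero at the start; "moment": the same for the moment, N m; "width": finger opening in m.
Only numpy, scipy, OpenCV 4.12 (cv2) and the standard library are available. Lean on these libraries where they do the work, as an engineer would, in place of code of your own. Each camera call takes 0.05 s, during which the arm holds its last target.

## Task

One of the two hinged-cap jars has been left open: it marks the loading board beside it as the one in use. First swing that jar's cap shut and screw it tight, clockwise until its grip bar lines up with the hinge; only then lay every loose round and square blank on the bench into that board, each flat and fully down in a cavity of its own outline. Leave the other jar shut and tight, the other board empty and everything else where it is.

Things in the scene. Friction and masses are not known exactly. Their poses are not given: they have to be found in the camera images.
- board_1: grey laminated board fixed to the bench, 180 x 180 x 20 mm, origin at centre of underside; in its top four cavities 8 mm deep, chamfered 2 mm: two round (63 mm diameter) and two square (57 mm a side, sides along board x and y). Centres in the board frame, mm: round at (-46, +46) and (+46, +46), square at (-46, -46) and (+46, -46)
- board_2: grey laminated board fixed to the bench, 180 x 180 x 20 mm, origin at centre of underside; in its top four cavities 8 mm deep, chamfered 2 mm: two round (63 mm diameter) and two square (57 mm a side, sides along board x and y). Centres in the board frame, mm: round at (-46, +46) and (+46, -46), square at (+46, +46) and (-46, -46)
- jar_1: squat glass jar fixed to the bench, about 64 mm diameter, 50 mm tall, origin at the centre of its underside; it stands beside one of the boards, 135 mm from that board's middle on the robot's side. Its hinge is on its own +x side (roughly towards the board). Shut, the jar with its cap is 85 mm tall
- flap_1 (a joint): hinge of jar 1's captive cap: 0 = cap lying on the mouth, grows as the cap swings up and over towards the jar's +x side, to 1.8 at the stop. Above about 1.3 it falls back open and stays; pushed below that it falls shut softly by its own weight within about 2 s. Push it near its free edge (which stands about 70 mm above the hinge): lower down a finger can jam on the bar
- cap_1 (a joint): turning of jar 1's screw cap in its hinged ring: 0 = screwed tight (against a stop), grows counter-clockwise seen from above, up to 2.7 = loose. At 0 the grip bar points along the jar's x, in line with the hinge; stays where it is left, about 0.04 N m to turn
- hinge_1 (a point): middle of jar 1's hinge line, 36 mm along +x of the jar's axis and 52 mm above the bench; the hinge line runs along the jar's y
- grip_1 (a point): centre of the top of the grip bar on jar 1's cap. The cap is a metal disc of 68 mm diameter, 14 mm thick; across its top stands the black bar, 58 mm long, 14 mm wide, 20 mm high, along the cap's own x (the axes of this point are the cap's), with a small white mark at one end (nearest the hinge when tight)
- jar_2: squat glass jar fixed to the bench, about 64 mm diameter, 50 mm tall, origin at the centre of its underside; it stands beside one of the boards, 135 mm from that board's middle on the robot's side. Its hinge is on its own +x side (roughly towards the board). Shut, the jar with its cap is 85 mm tall
- flap_2 (a joint): hinge of jar 2's captive cap: 0 = cap lying on the mouth, grows as the cap swings up and over towards the jar's +x side, to 1.8 at the stop. Above about 1.3 it falls back open and stays; pushed below that it falls shut softly by its own weight within about 2 s. Push it near its free edge (which stands about 70 mm above the hinge): lower down a finger can jam on the bar
- cap_2 (a joint): turning of jar 2's screw cap in its hinged ring: 0 = screwed tight (against a stop), grows counter-clockwise seen from above, up to 2.7 = loose. At 0 the grip bar points along the jar's x, in line with the hinge; stays where it is left, about 0.04 N m to turn
- hinge_2 (a point): middle of jar 2's hinge line, 36 mm along +x of the jar's axis and 52 mm above the bench; the hinge line runs along the jar's y
- grip_2 (a point): centre of the top of the grip bar on jar 2's cap. The cap is a metal disc of 68 mm diameter, 14 mm thick; across its top stands the black bar, 58 mm long, 14 mm wide, 20 mm high, along the cap's own x (the axes of this point are the cap's), with a small white mark at one end (nearest the hinge when tight)
- round_1: pale plywood blank, a disc of 60 mm diameter, 26 mm thick, about 60 g, origin at the centre of its underside; seated it stands 14 mm proud of the board. Three or four blanks are on the bench; None from the start = absent
- round_2: pale plywood blank, a disc of 60 mm diameter, 26 mm thick, about 60 g, origin at the centre of its underside; seated it stands 14 mm proud of the board. Three or four blanks are on the bench; None from the start = absent
- square_1: pale plywood blank, a square of 54 mm a side, sides along its x and y, 26 mm thick, about 60 g, origin at the centre of its underside; seated it stands 14 mm proud of the board. Three or four blanks are on the bench; None from the start = absent
- square_2: pale plywood blank, a square of 54 mm a side, sides along its x and y, 26 mm thick, about 60 g, origin at the centre of its underside; seated it stands 14 mm proud of the board. Three or four blanks are on the bench; None from the start = absent
- tin: bystander: small aluminium tin, 42 mm diameter, 28 mm tall; origin at the centre of its underside
- offcut: bystander: oblong wood offcut 30 x 140 x 22 mm, long along its y; origin at the centre of its underside
- brush: bystander: brush, 200 mm long along its x; origin near the middle of its length, on its underside
- hammer: bystander: hammer, 260 mm long along its x; origin near the middle of its length, on its underside
Mind the look-alikes: they are no part of the job. Leave any red or yellow look-alike of the square_1 alone.

How it is judged:
On the way, in this order (a step that is already met when the one before it is completed fails the run):
1. the open jar's cap is swung shut and screwed tight (value of joint flap_1 below 0.08 rad and value of joint cap_1 below 0.15 rad), for 0.2 s.
2. every blank lies fully down in a matching cavity of the board beside that jar (((horizontal distance between jar_1 and board_1 below 0.2 m and x of round_1 in the frame of board_1 between -0.052 and -0.04 m and y of round_1 in the frame of board_1 between 0.04 and 0.052 m and z of round_1 in the frame of board_1 below 0.015 m) or (horizontal distance between jar_1 and board_1 below 0.2 m and x of round_1 in the frame of board_1 between 0.04 and 0.052 m and y of round_1 in the frame of board_1 between 0.04 and 0.052 m and z of round_1 in the frame of board_1 below 0.015 m) or (horizontal distance between jar_1 and board_2 below 0.2 m and x of round_1 in the frame of board_2 between -0.052 and -0.04 m and y of round_1 in the frame of board_2 between 0.04 and 0.052 m and z of round_1 in the frame of board_2 below 0.015 m) or (horizontal distance between jar_1 and board_2 below 0.2 m and x of round_1 in the frame of board_2 between 0.04 and 0.052 m and y of round_1 in the frame of board_2 between -0.052 and -0.04 m and z of round_1 in the frame of board_2 below 0.015 m)) and angle between each of round_1, round_2, square_1, square_2's own z axis and vertical below 0.08 rad and linear speed of each of round_1, round_2, square_1, square_2 below 0.02 m/s and ((horizontal distance between jar_1 and board_1 below 0.2 m and x of round_2 in the frame of board_1 between -0.052 and -0.04 m and y of round_2 in the frame of board_1 between 0.04 and 0.052 m and z of round_2 in the frame of board_1 below 0.015 m) or (horizontal distance between jar_1 and board_1 below 0.2 m and x of round_2 in the frame of board_1 between 0.04 and 0.052 m and y of round_2 in the frame of board_1 between 0.04 and 0.052 m and z of round_2 in the frame of board_1 below 0.015 m) or (horizontal distance between jar_1 and board_2 below 0.2 m and x of round_2 in the frame of board_2 between -0.052 and -0.04 m and y of round_2 in the frame of board_2 between 0.04 and 0.052 m and z of round_2 in the frame of board_2 below 0.015 m) or (horizontal distance between jar_1 and board_2 below 0.2 m and x of round_2 in the frame of board_2 between 0.04 and 0.052 m and y of round_2 in the frame of board_2 between -0.052 and -0.04 m and z of round_2 in the frame of board_2 below 0.015 m)) and ((horizontal distance between jar_1 and board_1 below 0.2 m and x of square_1 in the frame of board_1 between -0.052 and -0.04 m and y of square_1 in the frame of board_1 between -0.052 and -0.04 m and z of square_1 in the frame of board_1 below 0.015 m) or (horizontal distance between jar_1 and board_1 below 0.2 m and x of square_1 in the frame of board_1 between 0.04 and 0.052 m and y of square_1 in the frame of board_1 between -0.052 and -0.04 m and z of square_1 in the frame of board_1 below 0.015 m) or (horizontal distance between jar_1 and board_2 below 0.2 m and x of square_1 in the frame of board_2 between 0.04 and 0.052 m and y of square_1 in the frame of board_2 between 0.04 and 0.052 m and z of square_1 in the frame of board_2 below 0.015 m) or (horizontal distance between jar_1 and board_2 below 0.2 m and x of square_1 in the frame of board_2 between -0.052 and -0.04 m and y of square_1 in the frame of board_2 between -0.052 and -0.04 m and z of square_1 in the frame of board_2 below 0.015 m)) and ((horizontal distance between jar_1 and board_1 below 0.2 m and x of square_2 in the frame of board_1 between -0.052 and -0.04 m and y of square_2 in the frame of board_1 between -0.052 and -0.04 m and z of square_2 in the frame of board_1 below 0.015 m) or (horizontal distance between jar_1 and board_1 below 0.2 m and x of square_2 in the frame of board_1 between 0.04 and 0.052 m and y of square_2 in the frame of board_1 between -0.052 and -0.04 m and z of square_2 in the frame of board_1 below 0.015 m) or (horizontal distance between jar_1 and board_2 below 0.2 m and x of square_2 in the frame of board_2 between 0.04 and 0.052 m and y of square_2 in the frame of board_2 between 0.04 and 0.052 m and z of square_2 in the frame of board_2 below 0.015 m) or (horizontal distance between jar_1 and board_2 below 0.2 m and x of square_2 in the frame of board_2 between -0.052 and -0.04 m and y of square_2 in the frame of board_2 between -0.052 and -0.04 m and z of square_2 in the frame of board_2 below 0.015 m))), for 0.2 s.
At the end, for the whole second after the job is handed in: Both caps shut (hinge < 0.08 rad) and tight (turn < 0.15 rad); every blank present at rest in a cavity of its outline in the board by the jar that was open: within 6 mm of its centre in board x and y, underside 5 mm or more below the board's top, tilt < 0.08 rad (all of step 1 and all of step 2 and value of joint flap_2 below 0.08 rad and value of joint cap_2 below 0.15 rad); the robot touches nothing.
It fails at once if a bystander is pushed more than 60 mm from its place (distance of any of tin, offcut, brush, hammer from where it was at the start of the episode above 0.06 m).
It fails at once if the jar that was shut is opened (value of joint flap_2 above 0.3 rad or value of joint cap_2 above 0.4 rad).
Of round_1, round_2, square_1, square_2 only 3 to 4 are there at a start; the rules pass over those that are not, and their reading is None.
At some moment in a run one of round_1, round_2, square_1, square_2 may be knocked a few centimetres aside while the robot is not near it.
Once in a run the grip may slacken for a moment while it holds something.
It also fails if it takes over 208 s, if anything falls off the work surface, if the arm or the gripper's body presses on something with over 40 N, if the wrist force passes 120 N, or if a joint passes its speed limit or range.

## Working session

There is one attempt and no reset: what is moved stays moved. The work goes in short steps, Python scripts to look and compute and a tool call to move; the robot and the scene stay as the last step left them, time stands still between calls to the robot, and variables do not carry over. Pictures are saved under pics/ and viewed, and the job is handed in when it is done.

Besides the shell and the picture viewer there is one more tool, called after ">>>" by a JSON object that holds its "method" and its "body", one argument or row to a line. move_arm: Moves the arm, as the interface text tells. Its arguments: {"type":"object","properties":{"series":{"type":"array"},"newtons":{"type":"number"}},"required":["series"]}

```bash
mkdir -p pics
cat > h.py <<'E'
import numpy as np, cv2
from rig import manip
def snap(name,fn):
    im=manip.get_image(name); c=im["color"]; cv2.imwrite(fn,c[:,:,::-1]); 
    return im
def cast(im,u,v,z):
    K=np.array([[im["fx"],0,im["cx"]],[0,im["fy"],im["cy"]],[0,0,1]])
    a=np.array([(u-im["cx"])/im["fx"],(v-im["cy"])/im["fy"]]); b=a.copy()
    for _ in range(30): b=a/(1+im["k1"]*(b@b))
    R=np.array(im["R"]);t=np.array(im["t"])
    C=-R.T@t; d=R.T@np.array([b[0],b[1],1.])
    return C+d*(z-C[2])/d[2]
def proj(im,X):
    R=np.array(im["R"]);t=np.array(im["t"]); c=R@np.array(X)+t; b=c[:2]/c[2]; b=b*(1+im["k1"]*(b@b))
    return np.array([im["fx"]*b[0]+im["cx"],im["fy"]*b[1]+im["cy"]])
E
python3 - <<'E'
from h import *
for n in("scene","top"):
    im=snap(n,f"pics/{n}0.png"); print(n,im["fx"],im["k1"],-np.array(im["R"]).T@np.array(im["t"]),np.round(np.array(im["R"])[2],3))
s=manip.get_state();print(s)
E
```

```text
scene 469.5467440813821 0.0016438587250122841 [0.99463286 0.48735901 0.95728882] [-0.419 -0.449 -0.789]
top 526.8923617083466 -0.20648190277987996 [ 0.3984031  -0.01731774  1.42007743] [ 0.115  0.004 -0.993]
{'clock': 0.1, 'qpos': array([-1.37400620e+00,  2.76545056e-01,  1.50599936e+00, -7.05929492e-06,
        1.36070667e+00, -1.20976295e-01]), 'qd': array([ 5.52509955e-05, -1.93368675e-03, -2.62489146e-03, -3.07758434e-04,
        1.29975984e-03,  1.15942782e-04]), 'effort': array([ 9.18980513e-04, -4.17701232e+01, -2.46404690e+01, -2.08915212e-04,
        5.78489140e-03, -4.61028549e-06]), 'position': array([ 0.17956606, -0.54573222,  0.2203215 ]), 'ee_rot': array([-8.28491995e-04,  9.87404136e-01,  1.58216256e-01, -3.48745344e-05]), 'contact_force': array([ 0.13262135,  0.17895683, -0.00076084]), 'moment': array([ 0.01257031,  0.04431572, -0.02541161]), 'width': 0.08569206061972419}
```

View pics/scene0.png

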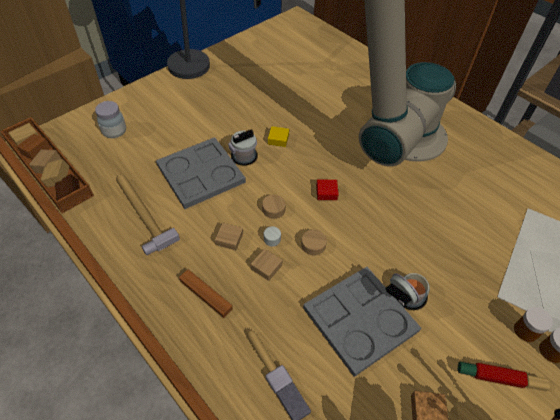

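View pics/top0.png

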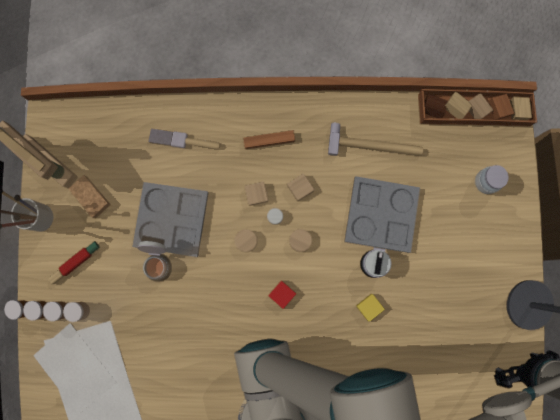

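The open jar is at top (157,267), beside the left board (172,220). The shut jar is at (376,263). Blank candidates are squares at (256,193) and (301,187), and rounds at (246,241) and (301,241). The red (282,294) and yellow (371,307) squares are look-alikes, the tin is at (275,216), and the cork piece (88,195) and the tray pieces are scenery. I'll confirm with enlarged crops.

Run:
```python
import cv2,numpy as np
t=cv2.imread("pics/top0.png");s=cv2.imread("pics/scene0.png")
a=cv2.resize(t[165:300,110:330],None,fx=3.6,fy=3.6,interpolation=cv2.INTER_CUBIC); cv2.imwrite("pics/c1.png",a[:600])
b=cv2.resize(s[250:390,290:450],None,fx=4,fy=4,interpolation=cv2.INTER_CUBIC); cv2.imwrite("pics/c2.png",b)
```

```text
(no output)
```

View pics/c1.png

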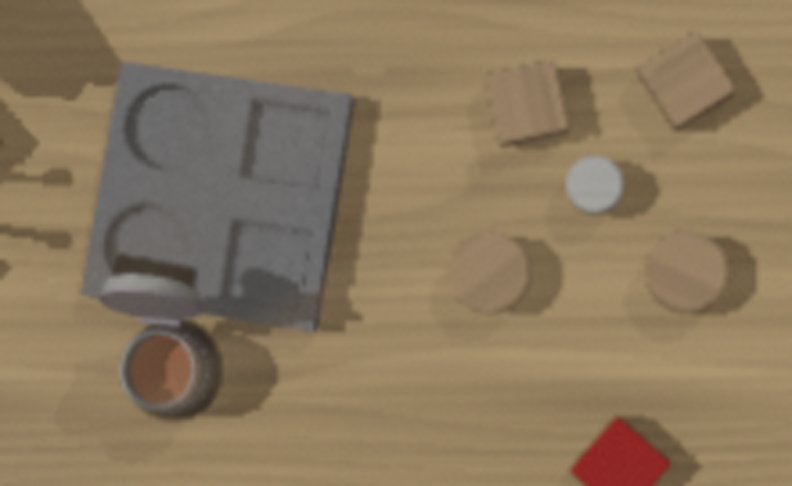

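View pics/c2.png

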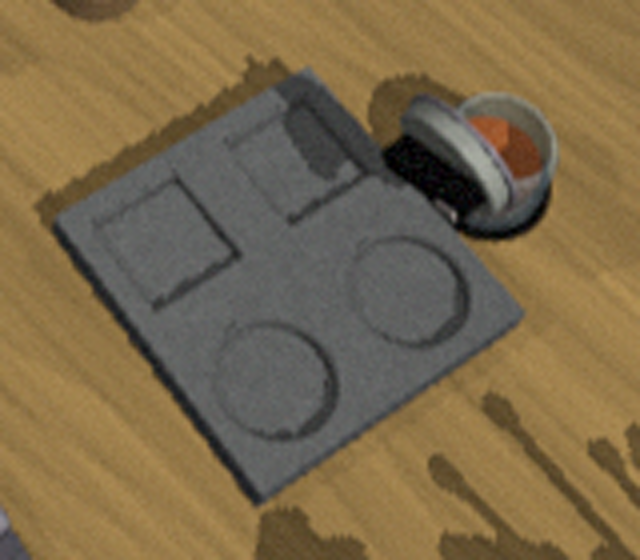

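Run:
```python
from h import *
im=manip.get_image("top"); sc=manip.get_image("scene")
def c(x,y,z): return cast(im,(x+.5)/3.6-.5+110,(y+.5)/3.6-.5+165,z)
P=np.array([c(*p,.02) for p in [(122,62),(353,95),(314,330),(82,293)]])[:,:2]
print("board top",P.round(4),P.mean(0)); print([np.linalg.norm(P[i]-P[i-1]).round(4) for i in range(4)])
def d(x,y,z): return cast(sc,(x+.5)/4-.5+290,(y+.5)/4-.5+250,z)
Q=np.array([d(*p,.02) for p in [(259,505),(56,217),(310,68),(524,315)]])[:,:2]
print("board scene",Q.round(4),Q.mean(0)); print([np.linalg.norm(Q[i]-Q[i-1]).round(4) for i in range(4)])
print("jar rim top",c(162,369,.05)," scene", d(500,150,.05))
# masks
for nm,I,boxes in (("top",im,dict(s1=(240,175,275,212),s2=(282,170,320,206),r1=(228,222,262,258),r2=(283,222,318,258))),("scene",sc,dict(sA=(210,215,250,255),sB=(245,240,290,285),rA=(258,190,292,222),rB=(297,225,332,258)))):
    hsv=cv2.cvtColor(I["color"],cv2.COLOR_RGB2HSV)
    for k,(x0,y0,x1,y1) in boxes.items():
        h=hsv[y0:y1,x0:x1]; print(nm,k,"center",h[(y1-y0)//2,(x1-x0)//2],"corner",h[0,0],h[0,-1])
```

```text
board top [[0.6514 0.3695]
 [0.6234 0.1911]
 [0.4475 0.2193]
 [0.4756 0.3969]] [0.54947664 0.2941999 ]
[np.float64(0.1779), np.float64(0.1806), np.float64(0.1782), np.float64(0.1799)]
board scene [[0.6565 0.372 ]
 [0.6235 0.1925]
 [0.4471 0.2217]
 [0.4762 0.3977]] [0.55082128 0.29595724]
[np.float64(0.1822), np.float64(0.1824), np.float64(0.1789), np.float64(0.1784)]
jar rim top [0.41822336 0.32680582 0.05      ]  scene [0.42551673 0.3330133  0.05      ]
top s1 center [ 16  87 144] corner [ 18  93 156] [ 18  92 155]
top s2 center [ 17  87 150] corner [ 18  92 156] [ 18  93 157]
top r1 center [ 16  86 152] corner [ 18  89 152] [ 18  90 158]
top r2 center [ 16  85 150] corner [ 18  98 114] [ 18  91 159]
scene sA center [ 17 115 137] corner [ 18 136 158] [ 19 125 159]
scene sB center [ 18 125 143] corner [ 20 135 142] [ 19 131 142]
scene rA center [ 17 127 143] corner [ 19 136 157] [ 18 128 159]
scene rB center [ 17 124 146] corner [ 19 137 164] [ 19 133 155]
```

Run:
```python
import cv2,numpy as np
t=cv2.imread("pics/top0.png");s=cv2.imread("pics/scene0.png")
cv2.imwrite("pics/c3.png",cv2.resize(t[230:285,130:180],None,fx=10,fy=10,interpolation=cv2.INTER_CUBIC))
cv2.imwrite("pics/c4.png",cv2.resize(s[268:314,380:435],None,fx=12,fy=12,interpolation=cv2.INTER_CUBIC))
```

```text
(no output)
```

View pics/c3.png

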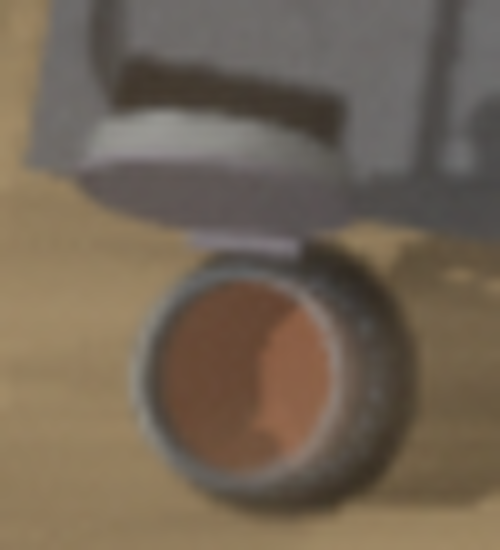

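View pics/c4.png

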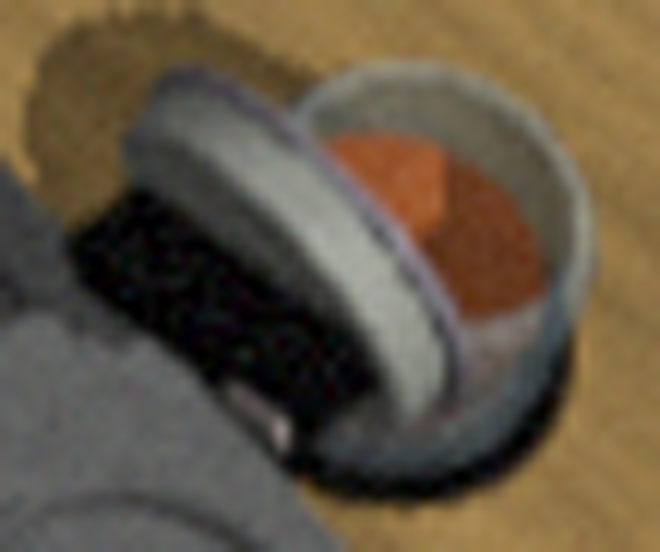

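Run:
```python
from h import *
im=manip.get_image("top"); sc=manip.get_image("scene")
c=lambda x,y,z: cast(im,(x+.5)/10-.5+130,(y+.5)/10-.5+230,z)
d=lambda x,y,z: cast(sc,(x+.5)/12-.5+380,(y+.5)/12-.5+268,z)
print("tab",c(192,240,.052),c(300,248,.052)); print("rim",c(240,378,.05), c(135,378,.05),c(345,378,.05),c(240,265,.05),c(240,490,.05))
print("cap disc ends top (z~.09)",c(80,170,.09),c(352,180,.09))
print("rim far right scene",d(595,210,.05), d(430,62,.05))
print("hinge bit scene",d(255,410,.052))
# model check: project jar rim circle & base with guess
for ctr in [(.42,.328)]:
    for I,n in((im,"t"),(sc,"s")):
        print(n,[proj(I,[ctr[0]+.032*np.cos(a),ctr[1]+.032*np.sin(a),.05]).round(1) for a in np.arange(0,6.28,np.pi/2)])
```

```text
tab [0.45392227 0.34257881 0.052     ] [0.4517697  0.31336333 0.052     ]
rim [0.4176651  0.32974359 0.05      ] [0.41761535 0.35822476 0.05      ] [0.41768745 0.30145735 0.05      ] [0.44739599 0.33001543 0.05      ] [0.38825847 0.32954458 0.05      ]
cap disc ends top (z~.09) [0.47040475 0.36249359 0.09      ] [0.46763191 0.29074884 0.09      ]
rim far right scene [0.3973988  0.35085167 0.05      ] [0.39525316 0.31164164 0.05      ]
hinge bit scene [0.47707112 0.335563   0.052     ]
t [array([154.3, 254.3]), array([142.4, 266.4]), array([154.1, 278.7]), array([166.1, 266.5])]
s [array([405.2, 292.8]), array([426.2, 294. ]), array([423.3, 275.7]), array([402.8, 274.5])]
```

Confirmed. The open jar is jar_1, at about (0.4185, 0.329), with its hinge at about (0.453, 0.328) and yaw about -0.05. It stands beside board_1 (squares together on the right), centre about (0.550, 0.295), yaw about -0.158. All four blanks are there. Next I move round behind the open cap with the fingers shut.

>>> {"method": "move_arm", "body": {
  "series": [
    [[0.014,0.035,0,0,0,-0.037,0],[0.014,0.035,0,0,0,-0.037,0],[0.014,0.035,0,0,0,-0.037,0],[0.014,0.035,0,0,0,-0.037,0],[0.014,0.035,0,0,0,-0.037,0],[0.014,0.035,0,0,0,-0.037,0],[0.014,0.035,0,0,0,-0.037,0],[0.014,0.035,0,0,0,-0.037,0],[0.014,0.035,0,0,0,-0.037,0],[0.014,0.035,0,0,0,-0.037,0],[0.014,0.035,0,0,0,0,0],[0.014,0.035,0,0,0,0,0],[0.014,0.035,0,0,0,0,0],[0.014,0.035,0,0,0,0,0],[0.014,0.035,0,0,0,0,0],[0.014,0.035,0,0,0,0,0],[0.014,0.035,0,0,0,0,0],[0.014,0.035,0,0,0,0,0],[0.014,0.035,0,0,0,0,0],[0.014,0.035,0,0,0,0,0]]
  ]
}}

```text
clock: 1.97
position: [0.4599, 0.1558, 0.2213]
ee_rot: [0.0, 1.0, -0.026, 0.0]
contact_force: [0.6, -0.3, -0.0]
width: 0.0001
```

>>> {"method": "move_arm", "body": {
  "series": [
    [[0.012,0.0285,0,0,0,0,0],[0.012,0.0285,0,0,0,0,0],[0.012,0.0285,0,0,0,0,0],[0.012,0.0285,0,0,0,0,0],[0.012,0.0285,0,0,0,0,0],[0.012,0.0285,0,0,0,0,0],[0,0,-0.025,0,0,0,0],[0,0,-0.025,0,0,0,0],[0,0,-0.025,0,0,0,0],[0,0,-0.025,0,0,0,0],[0,0,-0.005,0,0,0,0],[0,0,0,0,0,0,0]]
  ]
}}

```text
clock: 2.97
position: [0.5303, 0.3241, 0.1141]
ee_rot: [0.001, 1.0, -0.026, -0.002]
contact_force: [-0.4, -0.7, 0.4]
width: -0.0004
```

Run:
```python
from h import *
im=snap("scene","pics/s1.png"); print(manip.get_state()["qpos"],manip.get_state()["position"])
cv2.imwrite("pics/s1c.png",cv2.resize(im["color"][200:350,300:460,::-1],None,fx=4,fy=4,interpolation=cv2.INTER_CUBIC))
```

```text
[ 4.36689296e-01  4.18967490e-01  1.55660527e+00 -4.63590912e-05
  1.16704376e+00  2.05979150e+00] [0.53163284 0.32470511 0.11598324]
```

View pics/s1c.png

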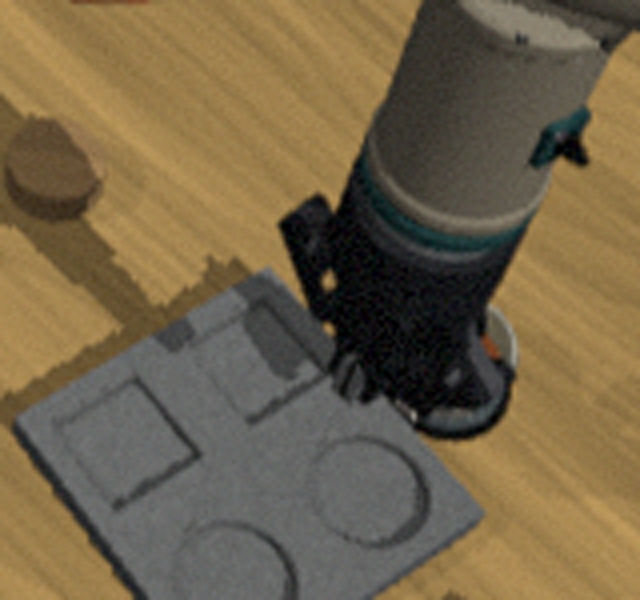

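The shut fingertips (crop ~(355,380)) are on the board side of the cap and clear of it. Now I push towards -x.

>>> {"method": "move_arm", "body": {
  "series": [
    [[-0.01,0.001,0,0,0,0,0],[-0.01,0,0,0,0,0,0],[-0.006,0,0,0,0,0,0],[-0.006,0,0.001,0,0,0,0],[-0.006,0,0.001,0,0,0,0],[-0.006,0,0.001,0,0,0,0],[-0.006,0,0.001,0,0,0,0],[-0.006,0,0.001,0,0,0,0],[-0.006,0,0.001,0,0,0,0],[-0.006,0,0.001,0,0,0,0],[-0.006,0,0.001,0,0,0,0]]
  ]
}}

```text
clock: 3.93
position: [0.4571, 0.3257, 0.1242]
ee_rot: [0.0, 1.0, -0.026, -0.0]
contact_force: [-1.3, 0.4, 0.3]
width: 0.0003
```

>>> {"method": "move_arm", "body": {
  "series": [
    [[-0.006,0,0,0,0,0,0],[-0.006,0,0,0,0,0,0],[-0.006,0,0,0,0,0,0],[-0.006,0,0,0,0,0,0],[-0.006,0,0,0,0,0,0],[0,0,0,0,0,0,0],[0,0,0.03,0,0,0,0],[0,0,0.03,0,0,0,0],[0,0,0.03,0,0,0,0],[0.02,-0.03,0.02,0,0,0,0],[0.02,-0.03,0,0,0,0,0],[0.02,-0.03,0,0,0,0,0],[0.02,-0.03,0,0,0,0,0],[0,-0.03,0,0,0,0,0],[0,-0.03,0,0,0,0,0],[0,0,0,0,0,0,0],[0,0,0,0,0,0,0],[0,0,0,0,0,0,0],[0,0,0,0,0,0,0],[0,0,0,0,0,0,0]]
  ]
}}

```text
clock: 5.6
position: [0.5076, 0.1469, 0.2341]
ee_rot: [-0.0, 1.0, -0.025, 0.0]
contact_force: [0.6, -0.3, 0.5]
width: 0.0001
```

Run:
```python
from h import *
sc=snap("scene","pics/s2.png"); t=snap("top","pics/t2.png"); print(manip.get_state()["position"])
a=cv2.resize(sc["color"][250:330,370:450,::-1],(560,560),interpolation=cv2.INTER_CUBIC)
b=cv2.resize(t["color"][200:300,120:220,::-1],(560,560),interpolation=cv2.INTER_CUBIC)
cv2.imwrite("pics/s2c.png",a);cv2.imwrite("pics/t2c.png",b)
```

```text
[0.50753614 0.1467417  0.23411336]
```

View pics/s2c.png

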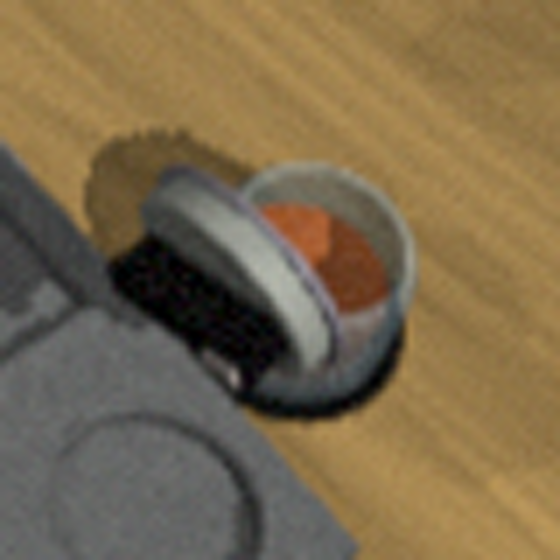

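View pics/t2c.png

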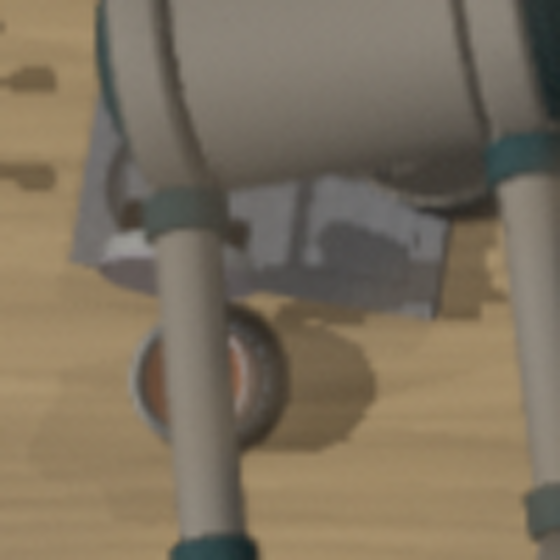

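Run:
```python
from h import *
im=manip.get_image("top"); sc=manip.get_image("scene")
c=lambda x,y,z: cast(im,(x+.5)/10-.5+130,(y+.5)/10-.5+230,z)
for z in(.1,.11,.12): print(z,c(215,160,z),c(210,112,z))
# triangulate via scene: predicted free edge mid underside / model disc rims
h=np.array([.4535,.3285]); yaw=-.05; ax=np.array([np.cos(yaw),np.sin(yaw)]); ay=np.array([-ax[1],ax[0]])
for th in(1.8,1.6):
  for n in(0,.014):
    pts=[]
    for a in np.arange(0,2*np.pi,np.pi/4):
        s=.036+.034*np.cos(a); l=.034*np.sin(a)
        xy=h+ax*(-s*np.cos(th)+n*np.sin(th))+ay*l; z=.052+s*np.sin(th)+n*np.cos(th)
        pts.append((proj(sc,[*xy,z])-[370,250])*7)
    print(th,n,np.round(pts).astype(int).tolist())
```

```text
0.1 [0.47231684 0.3241816  0.1       ] [0.48455542 0.32565585 0.1       ]
0.11 [0.47175692 0.32159463 0.11      ] [0.48390279 0.32305771 0.11      ]
0.12 [0.471197   0.31900767 0.12      ] [0.48325016 0.32045958 0.12      ]
1.8 0 [[265, 220], [326, 290], [343, 341], [310, 343], [246, 298], [190, 232], [170, 182], [200, 175]]
1.8 0.014 [[231, 251], [292, 321], [310, 372], [277, 374], [214, 328], [158, 262], [137, 212], [167, 206]]
1.6 0 [[298, 190], [354, 264], [360, 326], [315, 338], [247, 297], [195, 228], [187, 167], [228, 151]]
1.6 0.014 [[266, 218], [322, 292], [329, 353], [284, 365], [216, 323], [164, 253], [155, 193], [196, 177]]
```

The cap did not move: its free edge is still at about x=0.471, z≈0.12 (scene crop, rim (165,170)–(340,340)), so the fingertips slid over it. I'll go back behind it, lower, and watch the force.

>>> {"method": "move_arm", "body": {
  "series": [
    [[0.005,0.03,0,0,0,0,0],[0.005,0.03,0,0,0,0,0],[0.005,0.03,0,0,0,0,0],[0.005,0.03,0,0,0,0,0],[0.003,0.03,0,0,0,0,0],[0,0.03,0,0,0,0,0],[0,0,-0.03,0,0,0,0],[0,0,-0.03,0,0,0,0],[0,0,-0.03,0,0,0,0],[0,0,-0.02,0,0,0,0],[0,0,-0.016,0,0,0,0],[0,0,0,0,0,0,0],[0,0,0,0,0,0,0]]
  ]
}}

```text
clock: 6.88
position: [0.5301, 0.3258, 0.1074]
ee_rot: [0.0, 1.0, -0.026, -0.001]
contact_force: [1.2, 0.6, 0.1]
width: -0.0001
```

>>> {"method": "move_arm", "body": {
  "series": [
    [[-0.008,0,0,0,0,0,0],[-0.008,0,0,0,0,0,0],[-0.006,0,0,0,0,0,0],[-0.006,0,0,0,0,0,0],[-0.006,0,0,0,0,0,0],[-0.004,0,0,0,0,0,0],[-0.004,0,0,0,0,0,0]]
  ]
}}

```text
clock: 7.47
position: [0.4881, 0.3258, 0.1085]
ee_rot: [-0.0, 1.0, -0.026, 0.0]
contact_force: [0.5, -0.2, 1.2]
width: -0.0002
```

Run:
```python
from h import *
sc=snap("scene","pics/s3.png"); s=manip.get_state(); print(s["position"],s["contact_force"])
cv2.imwrite("pics/s3c.png",cv2.resize(sc["color"][230:330,360:460,::-1],(600,600),interpolation=cv2.INTER_CUBIC))
```

```text
[0.48725039 0.32573583 0.10835526] [-0.58680056 -0.22417984 -0.76997317]
```

View pics/s3c.png

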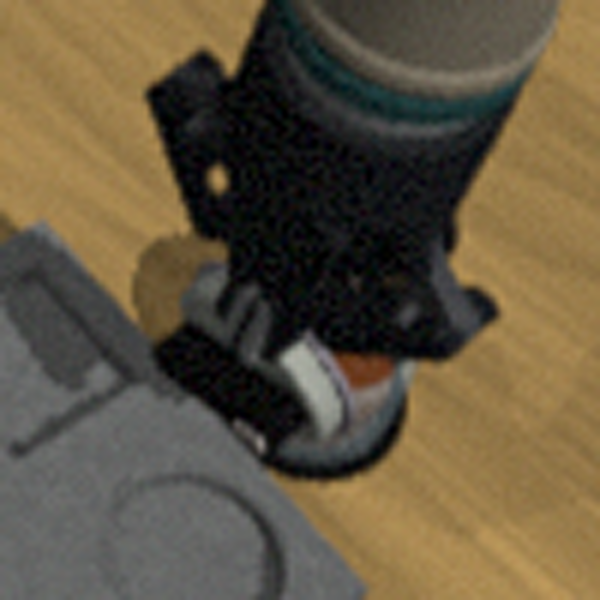

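The fingertips (crop (245,320)) are now right at the cap's outer face. Pushing on.

>>> {"method": "move_arm", "body": {
  "series": [
    [[-0.004,0,0,0,0,0,0],[-0.004,0,0,0,0,0,0],[-0.004,0,0.0,0,0,0,0],[-0.004,0,0.001,0,0,0,0],[-0.004,0,0.001,0,0,0,0],[-0.004,0,0.001,0,0,0,0]]
  ]
}}

```text
clock: 8.02
position: [0.4659, 0.3267, 0.1124]
ee_rot: [-0.001, 1.0, -0.026, 0.002]
contact_force: [-0.7, 1.2, 3.7]
width: -0.0002
```

Run:
```python
from h import *
sc=snap("scene","pics/s4.png"); s=manip.get_state(); print(s["position"],s["contact_force"])
cv2.imwrite("pics/s4c.png",cv2.resize(sc["color"][230:330,360:460,::-1],(600,600),interpolation=cv2.INTER_CUBIC))
```

```text
[0.46458712 0.32651363 0.11235334] [ 0.46246552 -0.21495912  8.50780607]
```

View pics/s4c.png

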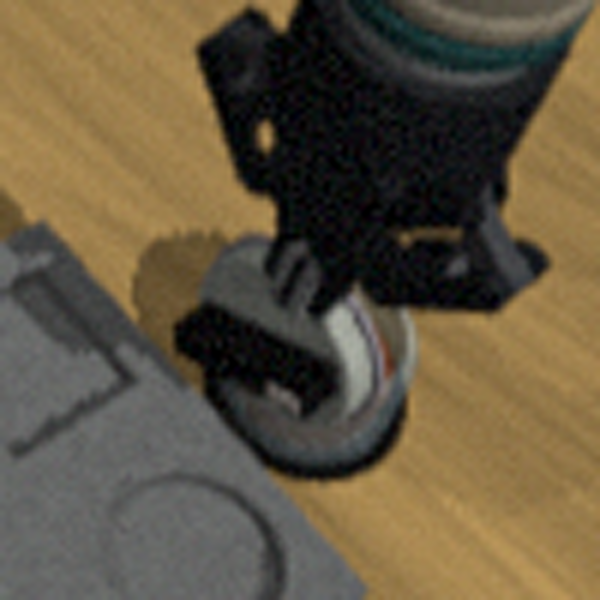

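It's rotating now (about 1.4 rad); the bar pushes up on the fingertip with ~8 N. I'll continue with more lift.

>>> {"method": "move_arm", "body": {
  "series": [
    [[-0.003,0,0.003,0,0,0,0],[-0.004,0,0.002,0,0,0,0],[-0.005,0,0.001,0,0,0,0],[-0.005,0,0.001,0,0,0,0],[-0.005,0,0,0,0,0,0],[-0.005,0,0,0,0,0,0]]
  ]
}}

```text
clock: 8.57
position: [0.4368, 0.3255, 0.1178]
ee_rot: [0.0, 1.0, -0.026, -0.0]
contact_force: [-0.9, -0.3, -0.4]
width: -0.0006
```

Run:
```python
from h import *
sc=snap("scene","pics/s5.png"); s=manip.get_state(); print(s["position"],s["contact_force"])
cv2.imwrite("pics/s5c.png",cv2.resize(sc["color"][230:330,360:460,::-1],(600,600),interpolation=cv2.INTER_CUBIC))
```

```text
[0.43552918 0.3254128  0.11778397] [-0.58042742 -0.05397909  0.02011729]
```

View pics/s5c.png

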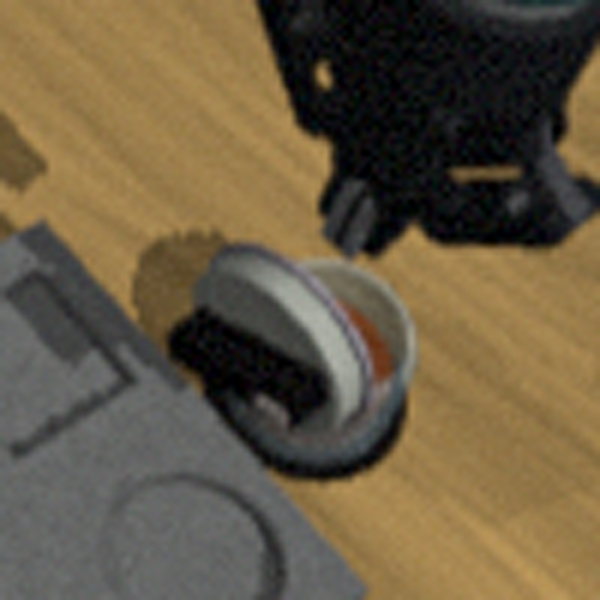

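Run:
```python
from h import *
sc=manip.get_image("scene"); s=manip.get_state(); p=s["position"]
for dz in(-.011,0,.008): print(dz,(proj(sc,p+[0,0,dz])-[360,230])*6)
for dx in(-.011,.011):
  for dy in (-.015,.015): print(dx,dy,(proj(sc,p+[dx,dy,-.011])-[360,230])*6)
```

```text
-0.011 [332.71218159 267.4214831 ]
0 [340.84989362 251.31055808]
0.008 [346.86045898 239.41110664]
-0.011 -0.015 [317.89485686 221.22091833]
-0.011 0.015 [387.11359006 277.6413884 ]
0.011 -0.015 [278.54951923 257.24672461]
0.011 0.015 [347.87867282 314.70848761]
```

Run:
```python
from h import *
sc=manip.get_image("scene"); s=manip.get_state(); p=s["position"]; print(p)
a=sc["color"][230:330,360:460,::-1]; a=(255*(a/255.)**.4).astype(np.uint8)
a=cv2.resize(a,(600,600),interpolation=cv2.INTER_CUBIC)
for dz in(-.011,0,.011,.022):
    u=(proj(sc,p+[0,0,dz])-[360,230])*6; cv2.circle(a,(int(u[0]),int(u[1])),3,(0,0,255),-1)
cv2.imwrite("pics/s6c.png",a)
```

```text
[0.43705264 0.32568396 0.11802596]
```

View pics/s6c.png

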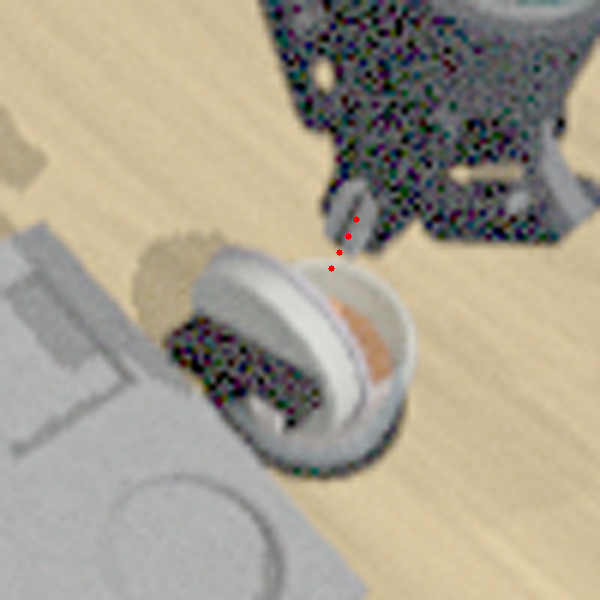

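The finger slides over the rounded edge and also rests on the bar. A better way is to straddle the cap's free edge with the jaws, grip it and carry it round the hinge. First up, turn 90° and tilt 0.23 rad.

>>> {"method": "move_arm", "body": {
  "series": [
    [[0,0,0.025,0,0,0,0],[0,0,0.025,0,0,0,0],[0,0,0.025,0,0,0,0],[0,0,0.025,0,0,0,0],[0.01,0,0,0,0,0.12,0.02],[0.01,0,0,0,0,0.12,0.045],[0.01,0,0,0,0,0.12,0.045],[0.01,0,0,0,0,0.12,0.045],[0.01,0,0,0,0,0.12,0.045],[0.01,0,0,0,0,0.12,0.045],[0,0,0,0,0,0.12,0.045],[0,0,0,0,0,0.12,0.045],[0,0,0,0,0,0.12,0.045],[0,0,0,0,0,0.12,0.045],[0,0,0,0,0,0.12,0.045],[0,0,0,0,0,0.12,0.045],[0,0,0,0,0,0.131,0.045],[0,0,0,0.0058,0.115,0,0.045],[0,0,0,0.0058,0.115,0,0.045],[0,0,0,0,0,0,0.045]]
  ]
}}

```text
clock: 10.38
position: [0.5016, 0.325, 0.2151]
ee_rot: [-0.083, 0.723, 0.681, -0.081]
contact_force: [1.3, 0.1, -1.5]
width: 0.045
```

```bash
cat >> h.py <<'E'
def pose():
    from scipy.spatial.transform import Rotation as R
    s=manip.get_state(); q=s["ee_rot"]; M=R.from_quat([q[1],q[2],q[3],q[0]]).as_matrix()
    print("t",round(s["clock"],2),"p",s["position"].round(4),"F",s["contact_force"].round(1),"w",round(s["width"],4),"q",s["qpos"].round(2)); print("tool axes x,y,z:",M.T.round(3).tolist()); return s,M
E
python3 - <<'E'
from h import *
pose(); sc=snap("scene","pics/s7.png");cv2.imwrite("pics/s7c.png",cv2.resize(sc["color"][200:330,340:470,::-1],(600,600),interpolation=cv2.INTER_CUBIC))
E
```

```text
t 10.38 p [0.5016 0.325  0.2151] F [ 1.3  0.1 -1.5] w 0.045 q [0.4  0.43 1.31 0.1  1.61 0.45]
tool axes x,y,z: [[0.061, 0.998, -0.003], [0.971, -0.06, -0.231], [-0.231, 0.011, -0.973]]
```

View pics/s7c.png

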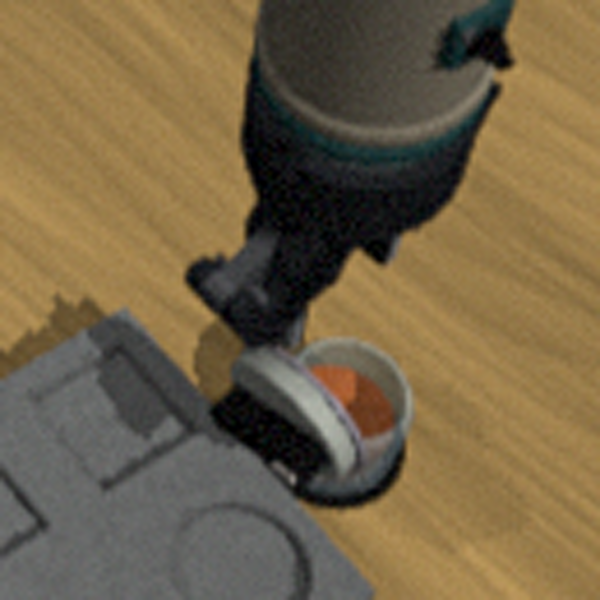

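>>> {"method": "move_arm", "body": {
  "series": [
    [[-0.003,0.001,0,0,0,0,0.045],[-0.003,0,-0.013,0,0,0,0.045],[-0.003,0,-0.013,0,0,0,0.045],[-0.003,0,-0.013,0,0,0,0.045],[-0.003,0,-0.013,0,0,0,0.045],[-0.003,0,-0.013,0,0,0,0.045],[-0.003,0,-0.013,0,0,0,0.045],[-0.003,0,-0.013,0,0,0,0.045],[-0.003,0,-0.013,0,0,0,0.045],[0,0,0,0,0,0,0.045]]
  ]
}}

```text
clock: 11.27
position: [0.467, 0.3263, 0.1131]
ee_rot: [-0.083, 0.722, 0.682, -0.081]
contact_force: [-0.8, -0.2, -0.0]
width: 0.0449
```

Run:
```python
from h import *
pose(); sc=snap("scene","pics/s8.png");a=sc["color"][200:330,340:470,::-1];a=(255*(a/255.)**.5).astype(np.uint8);cv2.imwrite("pics/s8c.png",cv2.resize(a,(600,600),interpolation=cv2.INTER_CUBIC))
```

```text
t 11.27 p [0.467  0.3263 0.1131] F [-0.8 -0.2 -0. ] w 0.0449 q [0.42 0.45 1.53 0.1  1.37 0.44]
tool axes x,y,z: [[0.056, 0.998, -0.004], [0.971, -0.055, -0.231], [-0.23, 0.009, -0.973]]
```

View pics/s8c.png

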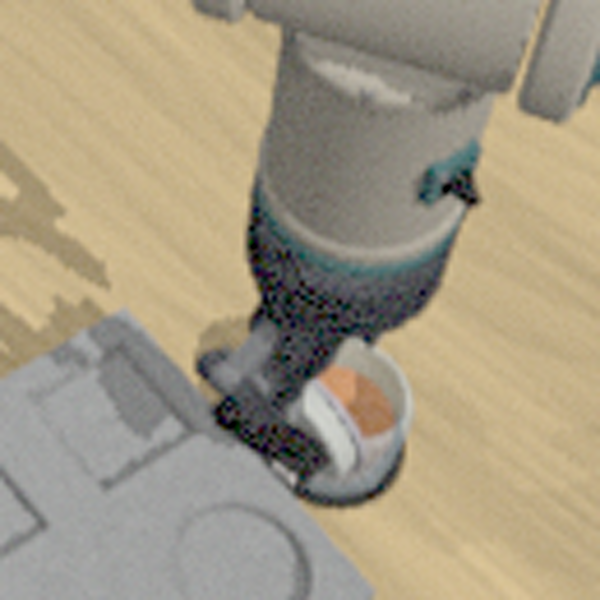

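The jaws straddle the cap's free edge. I shift 6 mm to centre on it and close gently.

>>> {"method": "move_arm", "body": {
  "series": [
    [[0.003,0,0,0,0,0,0.045],[0.003,0,-0.001,0,0,0,0.04],[0,0,0,0,0,0,0.03],[0,0,0,0,0,0,0.02],[0,0,0,0,0,0,0.01],[0,0,0,0,0,0,0.01],[0,0,0,0,0,0,0.01],[0,0,0,0,0,0,0.01]]
  ],
  "newtons": 20
}}

```text
clock: 11.98
position: [0.4767, 0.3267, 0.1131]
ee_rot: [-0.083, 0.723, 0.682, -0.079]
contact_force: [-1.2, 0.1, 0.4]
width: 0.01
```

Run:
```python
from h import *
pose(); sc=snap("scene","pics/s9.png");a=sc["color"][230:320,360:450,::-1];a=(255*(a/255.)**.5).astype(np.uint8);cv2.imwrite("pics/s9c.png",cv2.resize(a,(600,600),interpolation=cv2.INTER_CUBIC))
```

```text
t 11.98 p [0.4767 0.3267 0.1131] F [-1.2  0.1  0.4] w 0.01 q [0.41 0.46 1.51 0.1  1.37 0.44]
tool axes x,y,z: [[0.058, 0.998, -0.002], [0.972, -0.057, -0.228], [-0.228, 0.012, -0.974]]
```

View pics/s9c.png

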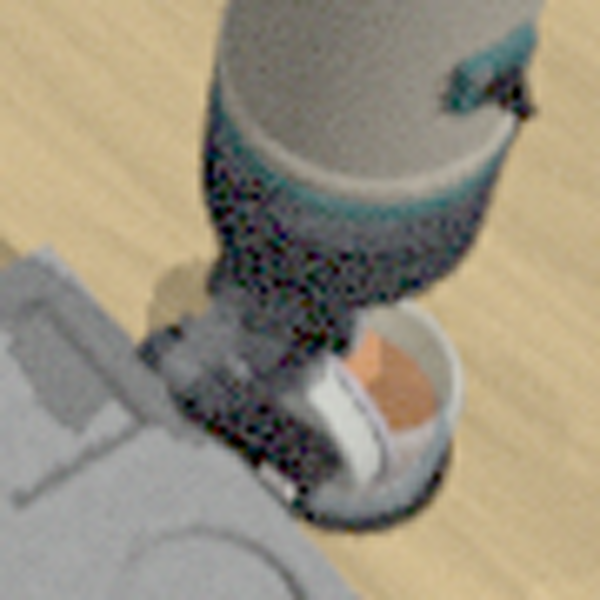

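Run:
```python
from h import *
sc=manip.get_image("scene"); 
def ov(fn,out,p,M,w,box):
    a=cv2.imread(fn); x0,y0,x1,y1=box; a=a[y0:y1,x0:x1]; a=(255*(a/255.)**.45).astype(np.uint8); k=600/(x1-x0)
    a=cv2.resize(a,(600,int((y1-y0)*k)),interpolation=cv2.INTER_CUBIC)
    for (dx,dy,dz),col in [((0,0,0),(0,0,255)),((0,0,.011),(0,255,0)),((0,0,-.008),(255,0,0)),((-.011,w,.011),(0,255,255)),((.011,w,.011),(0,255,255)),((-.011,-w,.011),(255,255,0)),((.011,-w,.011),(255,255,0))]:
        X=np.array(p)+np.array(M).T@np.array([dx,dy,dz]); u=(proj(sc,X)-[x0,y0])*k; cv2.circle(a,(int(u[0]),int(u[1])),3,col,-1)
    cv2.imwrite(out,a)
M=[[0.061, 0.998, -0.003], [0.971, -0.06, -0.231], [-0.231, 0.011, -0.973]]
ov("pics/s7.png","pics/o7.png",[0.5016,.325,.2151],M,.0225,(370,225,430,285))
```

```text
(no output)
```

View pics/o7.png

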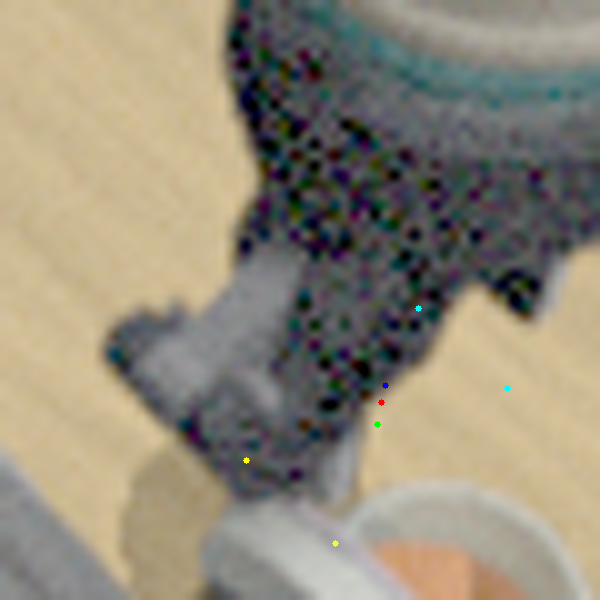

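Run:
```python
from h import *
sc=manip.get_image("scene")
p=np.array([.4767,.3267,.1131]); M=np.array([[0.058, 0.998, -0.002], [0.972, -0.057, -0.228], [-0.228, 0.012, -0.974]])
a=sc["color"][:,:,::-1]; x0,y0,x1,y1=375,250,435,310; a=a[y0:y1,x0:x1]; a=(255*(a/255.)**.45).astype(np.uint8);k=10
a=cv2.resize(a,(600,600),interpolation=cv2.INTER_CUBIC)
for c,col in [((0,0,0),(0,0,255)),((-.011,.005,.011),(0,255,255)),((.011,.005,.011),(0,255,255)),((-.011,-.005,.011),(255,255,0)),((.011,-.005,.011),(255,255,0))]:
    u=(proj(sc,p+M.T@np.array(c))-[x0,y0])*k; cv2.circle(a,(int(u[0]),int(u[1])),3,col,-1)
h=np.array([.4535,.3285]); yaw=-.05; ax=np.array([np.cos(yaw),np.sin(yaw)]); ay=np.array([-ax[1],ax[0]]);th=1.8
for n,col in((0,(255,0,255)),(.014,(0,255,0))):
    for t in np.arange(0,2*np.pi,np.pi/24):
        s=.036+.034*np.cos(t); l=.034*np.sin(t)
        xy=h+ax*(-s*np.cos(th)+n*np.sin(th))+ay*l; z=.052+s*np.sin(th)+n*np.cos(th)
        u=(proj(sc,[*xy,z])-[x0,y0])*k; cv2.circle(a,(int(u[0]),int(u[1])),2,col,-1)
cv2.imwrite("pics/o9.png",a)
```

```text
(no output)
```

View pics/o9.png

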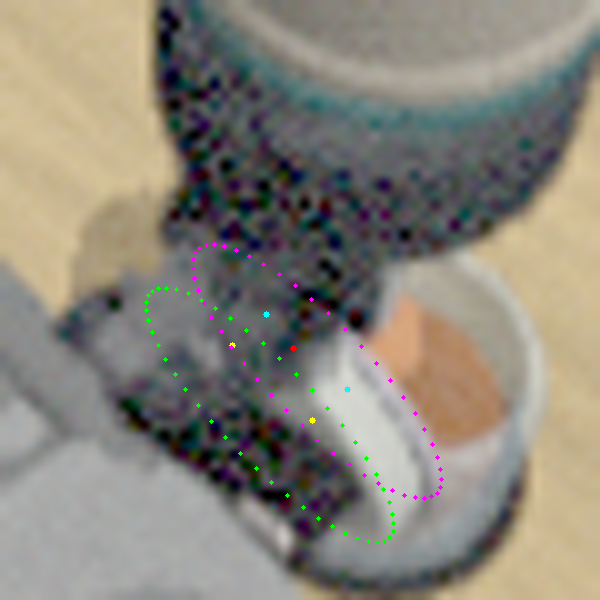

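The overlay shows the cap matches the 1.8 rad model, but the pads sit at or above the rim (white wall still visible at (350,390)). I'll open, go 9 mm deeper and close again.

>>> {"method": "move_arm", "body": {
  "series": [
    [[0,0,0,0,0,0,0.04],[0,0,0,0,0,0,0.045],[0,0,0,0,0,0,0.045],[0,0,0,0,0,0,0.045],[-0.001,0,-0.003,0,0,0,0.045],[-0.001,0,-0.003,0,0,0,0.045],[-0.001,0,-0.003,0,0,0,0.045],[0,0,0,0,0,0,0.03],[0,0,0,0,0,0,0.01],[0,0,0,0,0,0,0.01],[0,0,0,0,0,0,0.01],[0,0,0,0,0,0,0.01],[0,0,0,0,0,0,0.01]]
  ],
  "newtons": 20
}}

```text
clock: 13.22
position: [0.4737, 0.3267, 0.1041]
ee_rot: [-0.083, 0.723, 0.682, -0.079]
contact_force: [0.3, 0.3, -0.5]
width: 0.0121
```

Run:
```python
from h import *
pose(); sc=snap("scene","pics/s10.png");a=sc["color"][250:310,375:435,::-1];a=(255*(a/255.)**.5).astype(np.uint8);cv2.imwrite("pics/s10c.png",cv2.resize(a,(600,600),interpolation=cv2.INTER_CUBIC))
```

```text
t 13.22 p [0.4737 0.3267 0.1041] F [ 0.3  0.3 -0.5] w 0.0121 q [0.42 0.47 1.53 0.11 1.35 0.44]
tool axes x,y,z: [[0.058, 0.998, -0.002], [0.972, -0.057, -0.228], [-0.228, 0.012, -0.974]]
```

View pics/s10c.png

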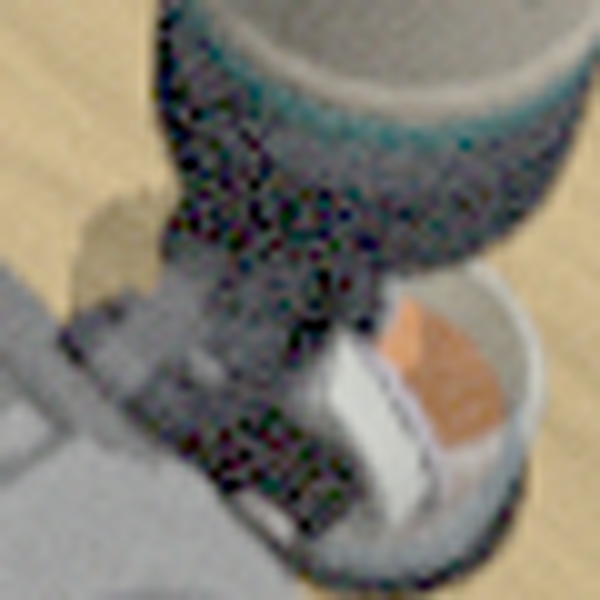

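The width is now 0.0121 and blocked, so the disc is gripped. I carry it round the hinge, 0.4 rad first.

>>> {"method": "move_arm", "body": {
  "series": [
    [[-0.0053,0,0.0018,-0.005,-0.1,0,0.01],[-0.0054,0,0.0012,-0.005,-0.1,0,0.01],[-0.0056,0,0.0007,-0.005,-0.1,0,0.01],[-0.0056,0,0.0001,-0.005,-0.1,0,0.01],[0,0,0,0,0,0,0.01]]
  ]
}}

```text
clock: 13.68
position: [0.4452, 0.3261, 0.1063]
ee_rot: [0.061, 0.724, 0.685, 0.058]
contact_force: [1.9, 0.4, -9.6]
width: 0.0129
```

Run:
```python
from h import *
pose(); sc=snap("scene","pics/s11.png");a=sc["color"][240:310,370:440,::-1];a=(255*(a/255.)**.5).astype(np.uint8);cv2.imwrite("pics/s11c.png",cv2.resize(a,(600,600),interpolation=cv2.INTER_CUBIC))
```

```text
t 13.68 p [0.4452 0.3261 0.1063] F [ 1.9  0.4 -9.6] w 0.0129 q [ 0.57  0.27  1.84 -0.12  0.9   0.7 ]
tool axes x,y,z: [[0.055, 0.998, 0.0], [0.985, -0.054, 0.167], [0.166, -0.009, -0.986]]
```

View pics/s11c.png

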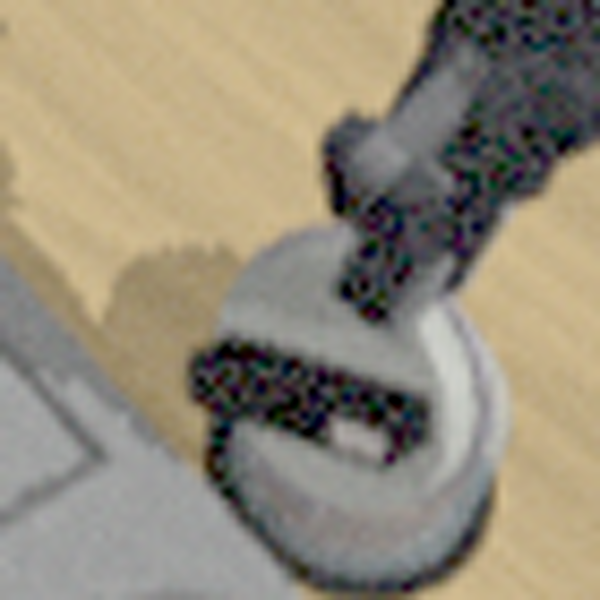

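The cap is in the grip and following. Continuing.

>>> {"method": "move_arm", "body": {
  "series": [
    [[-0.0045,0,-0.001,-0.005,-0.1,0,0.01],[-0.0045,0,-0.0015,-0.005,-0.1,0,0.01],[-0.0045,0,-0.002,-0.005,-0.1,0,0.01],[-0.0045,0,-0.0025,-0.005,-0.1,0,0.01],[0,0,0,0,0,0,0.01]]
  ]
}}

```text
clock: 14.15
position: [0.4386, 0.3267, 0.105]
ee_rot: [0.188, 0.703, 0.662, 0.178]
contact_force: [-4.8, 1.3, 12.4]
width: 0.0116
```

Run:
```python
from h import *
pose(); sc=snap("scene","pics/s12.png");a=sc["color"][240:310,370:440,::-1];a=(255*(a/255.)**.5).astype(np.uint8);cv2.imwrite("pics/s12c.png",cv2.resize(a,(600,600),interpolation=cv2.INTER_CUBIC))
```

```text
t 14.15 p [0.4386 0.3267 0.105 ] F [-4.8  1.3 12.4] w 0.0116 q [ 0.77  0.22  2.07 -0.71  0.6   1.37]
tool axes x,y,z: [[0.059, 0.998, 0.001], [0.864, -0.052, 0.501], [0.5, -0.029, -0.866]]
```

View pics/s12c.png

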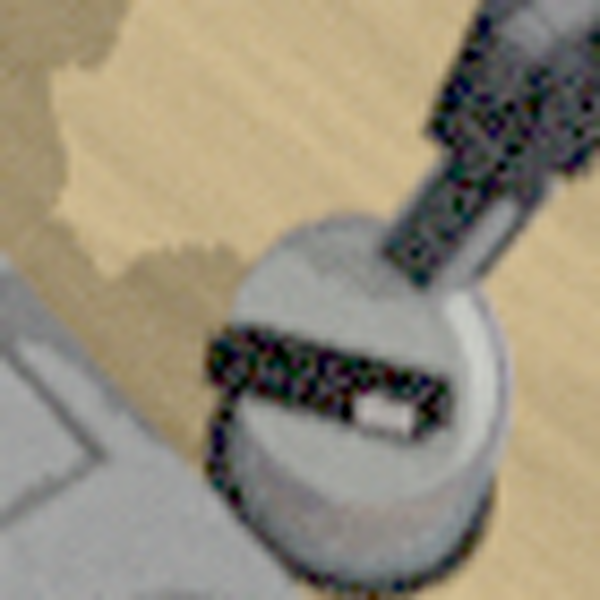

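The cap is at about 1.05 rad, so it will fall shut. Open and withdraw along the tool axis, then level the tool.

>>> {"method": "move_arm", "body": {
  "series": [
    [[0,0,0,0,0,0,0.03],[0,0,0,0,0,0,0.035],[-0.01,0,0.0173,0,0,0,0.04],[-0.01,0,0.0173,0,0,0,0.04],[-0.01,0,0.0173,0,0,0,0.04],[-0.01,0,0.0173,0,0,0,0.04],[0,0,0.02,0.006,0.1,0,0.04],[0,0,0.02,0.006,0.1,0,0.04],[0,0,0,0.006,0.1,0,0.04],[0,0,0,0.006,0.1,0,0.04],[0,0,0,0.006,0.1,0,0.04],[0,0,0,0,0.023,0,0.04],[0.02,-0.035,0,0,0,0,0.04],[0.02,-0.035,0,0,0,0,0.04],[0.02,-0.035,0,0,0,0,0.04],[0.02,-0.035,0,0,0,0,0.04],[0,0,0,0,0,0,0.04],[0,0,0,0,0,0,0.04],[0,0,0,0,0,0,0.04],[0,0,0,0,0,0,0.04]]
  ]
}}

```text
clock: 15.87
position: [0.477, 0.1841, 0.2075]
ee_rot: [0.006, 0.729, 0.685, -0.001]
contact_force: [-0.2, 0.3, -0.3]
width: 0.04
```

Run:
```python
from h import *
pose(); sc=snap("scene","pics/s13.png"); t=snap("top","pics/t13.png")
A=[]
for I,(x,y) in((sc,(375,245)),(t,(125,235))):
    a=I["color"][y:y+60,x:x+50,::-1];a=(255*(a/255.)**.6).astype(np.uint8);A.append(cv2.resize(a,(400,480),interpolation=cv2.INTER_CUBIC))
cv2.imwrite("pics/st13.png",np.hstack(A))
```

```text
t 15.87 p [0.477  0.1841 0.2075] F [-0.2  0.3 -0.3] w 0.04 q [ 0.24  0.19  1.66 -0.01  1.29  0.3 ]
tool axes x,y,z: [[0.062, 0.998, -0.009], [0.998, -0.062, 0.008], [0.007, -0.009, -1.0]]
```

View pics/st13.png

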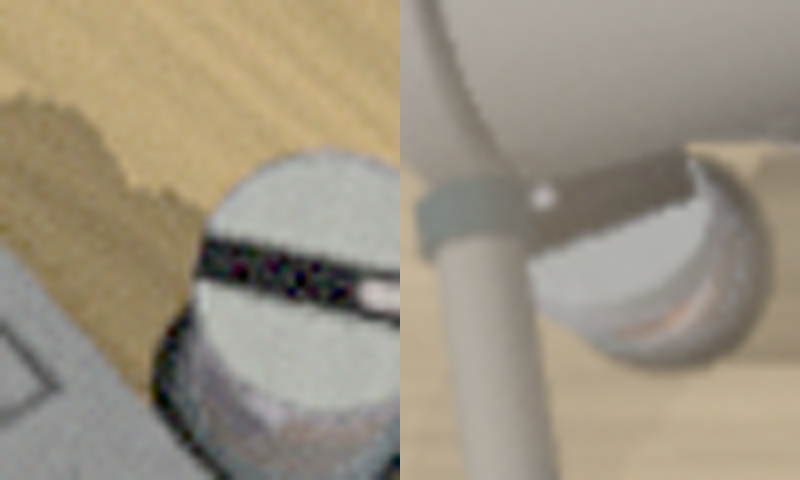

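>>> {"method": "move_arm", "body": {
  "series": [
    [[0,-0.03,0,0,0,0,0.04],[0,-0.03,0,0,0,0,0.04],[0,-0.03,0,0,0,0,0.04],[0,-0.03,0,0,0,0,0.04],[0,-0.03,0,0,0,0,0.04],[0,-0.03,0,0,0,0,0.04],[0,-0.03,0,0,0,0,0.04],[0,-0.03,0,0,0,0,0.04],[0,0,0,0,0,0,0.04],[0,0,0,0,0,0,0.04]]
  ]
}}

```text
clock: 16.8
position: [0.4778, -0.0569, 0.2077]
ee_rot: [0.006, 0.729, 0.684, -0.0]
contact_force: [-0.8, -0.5, -0.5]
width: 0.04
```

Run:
```python
from h import *
pose(); sc=snap("scene","pics/s14.png"); t=snap("top","pics/t14.png")
A=[]
for I,(x,y) in((sc,(385,255)),(t,(132,240))):
    a=I["color"][y:y+50,x:x+50,::-1];A.append(cv2.resize(a,(400,400),interpolation=cv2.INTER_CUBIC))
cv2.imwrite("pics/st14.png",np.hstack(A))
for n,I,o,pol in (("scene",sc,(385,255),[(0,0)]),("top",t,(132,240),[(0,0)])):
    g=I["color"].max(2); x,y=o; m=(g[y:y+50,x:x+50]<70).astype(np.uint8)
    cs,_=cv2.findContours(m,cv2.RETR_EXTERNAL,cv2.CHAIN_APPROX_NONE)
    for c in sorted(cs,key=cv2.contourArea)[-2:]: r=cv2.minAreaRect(c); print(n,(r[0][0]+x,r[0][1]+y),r[1:],cv2.contourArea(c))
```

```text
t 16.8 p [ 0.4778 -0.0569  0.2077] F [-0.8 -0.5 -0.5] w 0.04 q [-0.26  0.14  1.72 -0.01  1.27 -0.19]
tool axes x,y,z: [[0.064, 0.998, -0.009], [0.998, -0.064, 0.009], [0.008, -0.009, -1.0]]
scene (399.3000020980835, 294.60000228881836) ((23.702320098876953, 10.733125686645508), 63.43495178222656) 138.0
scene (418.6999969482422, 278.39999771118164) ((28.144268035888672, 8.538147926330566), 18.43494987487793) 191.0
top (165.44261932373047, 258.1311492919922) ((10.499025344848633, 2.8168115615844727), 50.19443130493164) 16.5
top (153.6029396057129, 265.8382339477539) ((4.801960468292236, 16.63536262512207), 59.03623962402344) 58.0
```

View pics/st14.png

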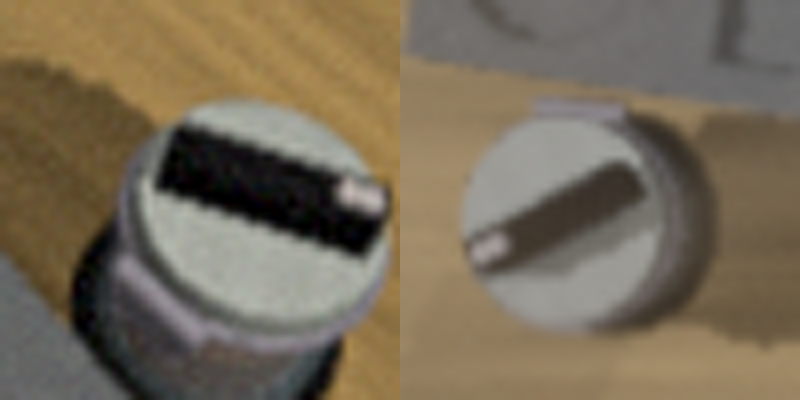

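Run:
```python
from h import *
t=manip.get_image("top"); sc=manip.get_image("scene")
c=lambda x,y,z: cast(t,(x-400+.5)/8-.5+132,(y+.5)/8-.5+240,z)
d=lambda x,y,z: cast(sc,(x+.5)/8-.5+385,(y+.5)/8-.5+255,z)
a,b=c(472,256,.085),c(636,181,.085); print("bar ends",a,b,"mid",(a+b)/2,np.arctan2(*(a-b)[1::-1]),np.linalg.norm(a-b))
l,r,u,v=c(462,222,.065),c(664,222,.065),c(562,116,.065),c(562,326,.065); print("disc",(l+r)/2,(u+v)/2, c(562,222,.065))
print("tab",c(580,106,.052))
print("yaw from tab edges",c(535,103,.052)-c(625,110,.052))
# scene disc top z=.065: left, right, top
print("scene disc",[d(*p,.065).round(4) for p in[(138,190),(388,260),(250,100),(290,328)]])
print("scene bar",d(180,125,.085),d(388,185,.085))
```

```text
bar ends [0.40629282 0.35513734 0.085     ] [0.43039745 0.30123703 0.085     ] mid [0.41834513 0.32818718 0.085     ] 1.9913257211118212 0.05904469440547762
disc [0.41752627 0.33039921 0.065     ] [0.41791196 0.33064322 0.065     ] [0.41754548 0.33059218 0.065     ]
tab [0.45584158 0.32821343 0.052     ]
yaw from tab edges [0.00235929 0.03044135 0.        ]
scene disc [array([0.4387, 0.3037, 0.065 ]), array([0.4049, 0.3617, 0.065 ]), array([0.3929, 0.3063, 0.065 ]), array([0.4411, 0.3568, 0.065 ])]
scene bar [0.42689626 0.30271554 0.085     ] [0.39967297 0.35091065 0.085     ]
```

The cap is shut. The bar's centre is about (0.418, 0.329) and the mark end points at 1.99 rad, so cap_1 ≈ 2.05 rad. I go above it and align.

>>> {"method": "move_arm", "body": {
  "series": [
    [[-0.005,0.032,0,0.009,0.008,0.04,0.04],[-0.005,0.032,0,0,0,0.04,0.04],[-0.005,0.032,0,0,0,0.04,0.04],[-0.005,0.032,0,0,0,0.04,0.04],[-0.005,0.032,0,0,0,0.04,0.04],[-0.005,0.032,0,0,0,0.04,0.04],[-0.005,0.032,0,0,0,0.04,0.04],[-0.005,0.032,0,0,0,0.04,0.04],[-0.005,0.032,0,0,0,0.04,0.04],[-0.005,0.032,0,0,0,0.04,0.04],[-0.005,0.032,0,0,0,0.04,0.04],[-0.005,0.032,0,0,0,0.04,0.04],[0,0,-0.03,0,0,0,0.04],[0,0,-0.03,0,0,0,0.04],[0,0,0,0,0,0,0.04],[0,0,0,0,0,0,0.04]]
  ]
}}

```text
clock: 18.33
position: [0.4159, 0.3275, 0.1467]
ee_rot: [-0.001, 0.544, 0.839, -0.002]
contact_force: [0.9, 0.1, 0.2]
width: 0.0398
```

Run:
```python
from h import *
pose()
```

```text
t 18.33 p [0.4159 0.3275 0.1467] F [0.9 0.1 0.2] w 0.0398 q [ 0.54  0.26  1.72 -0.    1.16  0.12]
tool axes x,y,z: [[-0.407, 0.913, -0.001], [0.913, 0.407, -0.004], [-0.003, -0.002, -1.0]]
```

>>> {"method": "move_arm", "body": {
  "series": [
    [[0.002,0.001,-0.02,0,0,0,0.04],[0,0,-0.02,0,0,0,0.04],[0,0,-0.015,0,0,0,0.04],[0,0,-0.008,0,0,0,0.04],[0,0,-0.005,0,0,0,0.04],[0,0,0,0,0,0,0.03],[0,0,0,0,0,0,0.01],[0,0,0,0,0,0,0.01],[0,0,0,0,0,0,0.01],[0,0,0,0,0,0,0.01],[0,0,0,0,0,0,0.01]]
  ],
  "newtons": 40
}}

```text
clock: 19.25
position: [0.4201, 0.3284, 0.0802]
ee_rot: [0.0, 0.545, 0.838, 0.001]
contact_force: [-0.7, 0.9, 0.0]
width: 0.0103
```

>>> {"method": "move_arm", "body": {
  "series": [
    [[0,0,0,0,0,0,0.004],[0,0,0,0,0,0,0.004],[0,0,0,0,0,0,0.004],[0,0,0,0,0,0,0.004]]
  ]
}}

```text
clock: 19.58
position: [0.4198, 0.3282, 0.0797]
ee_rot: [0.0, 0.545, 0.838, 0.0]
contact_force: [-0.2, -0.2, -0.1]
width: 0.0042
```

Run:
```python
from h import *
pose(); sc=snap("scene","pics/s15.png");a=sc["color"][240:310,370:440,::-1];a=(255*(a/255.)**.5).astype(np.uint8);cv2.imwrite("pics/s15c.png",cv2.resize(a,(600,600),interpolation=cv2.INTER_CUBIC))
```

```text
t 19.58 p [0.4198 0.3282 0.0797] F [-0.2 -0.2 -0.1] w 0.0042 q [ 0.53  0.33  1.81 -0.    1.    0.12]
tool axes x,y,z: [[-0.405, 0.914, -0.0], [0.914, 0.405, 0.0], [0.0, -0.0, -1.0]]
```

View pics/s15c.png

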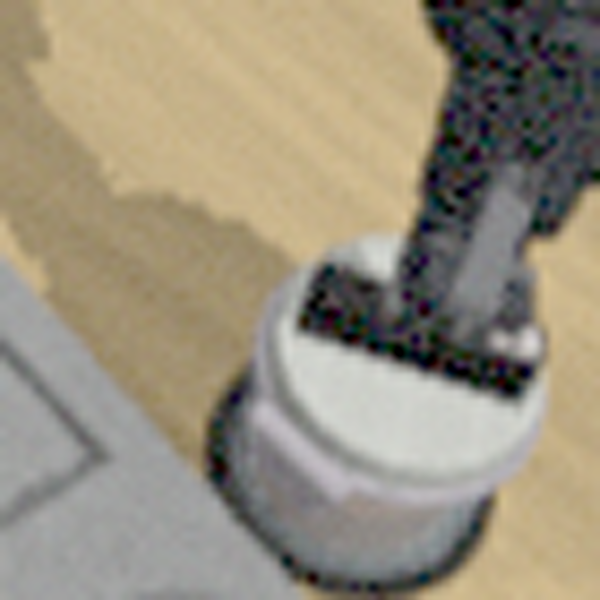

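The fingers closed on nothing. They appear to be above the bar, so the tips sit higher than the nominal figures suggest. I'll calibrate by touch, descending in small steps with the fingers shut.

>>> {"method": "move_arm", "body": {
  "series": [
    [[0,0,-0.002,0,0,0,0.004],[0,0,0,0,0,0,0.004]]
  ]
}}

```text
clock: 19.8
position: [0.4196, 0.3281, 0.0774]
ee_rot: [0.0, 0.545, 0.838, -0.0]
contact_force: [-0.1, 0.6, 0.5]
width: 0.0043
```

>>> {"method": "move_arm", "body": {
  "series": [
    [[0,0,-0.002,0,0,0,0.004],[0,0,0,0,0,0,0.004]]
  ]
}}

```text
clock: 19.97
position: [0.4196, 0.3281, 0.0753]
ee_rot: [-0.0, 0.545, 0.838, -0.0]
contact_force: [-0.7, 0.6, -0.2]
width: 0.0042
```

>>> {"method": "move_arm", "body": {
  "series": [
    [[0,0,-0.002,0,0,0,0.004],[0,0,0,0,0,0,0.004]]
  ]
}}

```text
clock: 20.13
position: [0.4197, 0.3283, 0.0748]
ee_rot: [0.0, 0.545, 0.838, 0.0]
contact_force: [-1.8, -0.7, 6.6]
width: 0.0035
```

Contact came at TCP z≈0.0745, over a bar top at 0.085. The tips therefore really end about 10 mm *behind* the reported TCP, which explains every earlier miss. From here on I use tip = TCP + 0.0105. Lift, open, go lower, grip.

>>> {"method": "move_arm", "body": {
  "series": [
    [[0,0,0.012,0,0,0,0.01],[0,0,0,0,0,0,0.035],[0,0,0,0,0,0,0.035],[0,0,0,0,0,0,0.035],[-0.001,0,-0.01,0,0,0,0.035],[0,0,-0.01,0,0,0,0.035],[0,0,-0.008,0,0,0,0.035],[0,0,0,0,0,0,0.035]]
  ]
}}

```text
clock: 20.8
position: [0.4179, 0.3277, 0.0555]
ee_rot: [-0.001, 0.545, 0.838, -0.001]
contact_force: [-0.3, -0.5, 1.0]
width: 0.0347
```

>>> {"method": "move_arm", "body": {
  "series": [
    [[0,0,0,0,0,0,0.025],[0,0,0,0,0,0,0.01],[0,0,0,0,0,0,0.005],[0,0,0,0,0,0,0.005],[0,0,0,0,0,0,0.005],[0,0,0,0,0,0,0.005]]
  ]
}}

```text
clock: 21.3
position: [0.4203, 0.3285, 0.0575]
ee_rot: [0.001, 0.545, 0.838, 0.001]
contact_force: [5.2, 0.6, -7.9]
width: 0.0129
```

Gripped (0.0129, blocked). Turning clockwise.

>>> {"method": "move_arm", "body": {
  "series": [
    [[0,0,0,0,0,-0.115,0.005],[0,0,0,0,0,-0.115,0.005],[0,0,0,0,0,-0.115,0.005],[0,0,0,0,0,-0.115,0.005],[0,0,0,0,0,-0.115,0.005],[0,0,0,0,0,-0.115,0.005],[0,0,0,0,0,-0.115,0.005],[0,0,0,0,0,-0.115,0.005],[0,0,0,0,0,-0.115,0.005],[0,0,0,0,0,-0.115,0.005],[0,0,0,0,0,-0.115,0.005],[0,0,0,0,0,-0.115,0.005],[0,0,0,0,0,-0.115,0.005],[0,0,0,0,0,-0.115,0.005],[0,0,0,0,0,-0.115,0.005],[0,0,0,0,0,-0.115,0.005],[0,0,0,0,0,0,0.005]]
  ]
}}

```text
clock: 22.72
position: [0.4182, 0.3296, 0.0577]
ee_rot: [-0.001, 0.997, 0.072, -0.0]
contact_force: [-0.4, 5.0, -3.9]
width: 0.013
```

Run:
```python
from h import *
s,M=pose(); print(s["moment"])
```

```text
t 22.72 p [0.4182 0.3296 0.0577] F [-0.4  5.  -3.9] w 0.013 q [0.53 0.36 1.83 0.   0.95 1.96]
tool axes x,y,z: [[0.99, 0.144, -0.001], [0.144, -0.99, -0.003], [-0.001, 0.003, -1.0]]
[ 1.02034021  0.17236233 -0.0209477 ]
```

Now at 0.144; about 0.2 remains to the stop. I finish in small turns, watching the z moment.

>>> {"method": "move_arm", "body": {
  "series": [
    [[0,0,0,0,0,-0.05,0.005],[0,0,0,0,0,-0.05,0.005],[0,0,0,0,0,-0.05,0.005],[0,0,0,0,0,-0.04,0.005],[0,0,0,0,0,0,0.005]]
  ]
}}

```text
clock: 23.13
position: [0.4183, 0.3299, 0.0578]
ee_rot: [-0.002, 1.0, -0.021, -0.001]
contact_force: [0.9, 5.6, -4.2]
width: 0.0129
```

Run:
```python
from h import *
s,M=pose(); print(s["moment"])
```

```text
t 23.13 p [0.4183 0.3299 0.0578] F [ 0.9  5.6 -4.2] w 0.0129 q [0.54 0.36 1.83 0.   0.95 2.15]
tool axes x,y,z: [[0.999, -0.041, -0.001], [-0.041, -0.999, -0.003], [-0.001, 0.003, -1.0]]
[ 1.20151426  0.17967224 -0.07739319]
```

>>> {"method": "move_arm", "body": {
  "series": [
    [[0,0,0,0,0,-0.04,0.005],[0,0,0,0,0,-0.04,0.005],[0,0,0,0,0,0,0.005]]
  ]
}}

```text
clock: 23.38
position: [0.4185, 0.3304, 0.058]
ee_rot: [-0.002, 0.998, -0.06, -0.0]
contact_force: [-0.5, 7.2, -3.8]
width: 0.0131
```

Run:
```python
from h import *
s,M=pose(); print(s["moment"])
```

```text
t 23.38 p [0.4185 0.3304 0.058 ] F [-0.5  7.2 -3.8] w 0.0131 q [0.54 0.36 1.83 0.   0.95 2.22]
tool axes x,y,z: [[0.993, -0.119, -0.001], [-0.119, -0.993, -0.004], [-0.0, 0.004, -1.0]]
[1.33402999 0.19365941 0.66418083]
```

The moment jumps to +0.66 N m: against the stop. Release, lift and move away to check.

>>> {"method": "move_arm", "body": {
  "series": [
    [[0,0,0,0,0,0,0.02],[0,0,0,0,0,0,0.04],[0,0,0,0,0,0,0.04],[0,0,0.02,0,0,0,0.04],[0,0,0.03,0,0,0,0.04],[0,0,0.03,0,0,0,0.06],[0,0,0.03,0,0,0,0.08],[0,0,0.03,0,0,0,0.084],[0,-0.035,0,0,0,0,0.084],[0,-0.035,0,0,0,0,0.084],[0,-0.035,0,0,0,0,0.084],[-0.01,-0.035,0,0,0,0,0.084],[-0.01,-0.035,0,0,0,0,0.084],[-0.01,-0.035,0,0,0,0,0.084],[-0.01,-0.035,0,0,0,0,0.084],[-0.01,-0.035,0,0,0,0,0.084],[0,-0.035,0,0,0,0,0.084],[0,-0.035,0,0,0,0,0.084],[0,0,0,0,0,0,0.084]]
  ]
}}

```text
clock: 24.97
position: [0.3685, -0.0277, 0.1982]
ee_rot: [0.002, 0.998, -0.064, 0.0]
contact_force: [-0.3, 1.1, 0.2]
width: 0.0839
```

Run:
```python
from h import *
pose(); sc=snap("scene","pics/s16.png"); t=snap("top","pics/t16.png")
A=[]
for I,(x,y) in((sc,(385,255)),(t,(132,240))):
    a=I["color"][y:y+50,x:x+50,::-1];A.append(cv2.resize(a,(400,400),interpolation=cv2.INTER_CUBIC))
cv2.imwrite("pics/st16.png",np.hstack(A))
a=t["color"][165:270,130:330,::-1]; cv2.imwrite("pics/t16c.png",cv2.resize(a,(800,420),interpolation=cv2.INTER_CUBIC))
a=sc["color"][180:300,200:340,::-1]; cv2.imwrite("pics/s16c.png",cv2.resize(a,(700,600),interpolation=cv2.INTER_CUBIC))
```

```text
t 24.97 p [ 0.3685 -0.0277  0.1982] F [-0.3  1.1  0.2] w 0.0839 q [-0.26 -0.03  1.93 -0.01  1.24  1.44]
tool axes x,y,z: [[0.992, -0.128, 0.001], [-0.128, -0.992, 0.005], [0.0, -0.005, -1.0]]
```

View pics/st16.png

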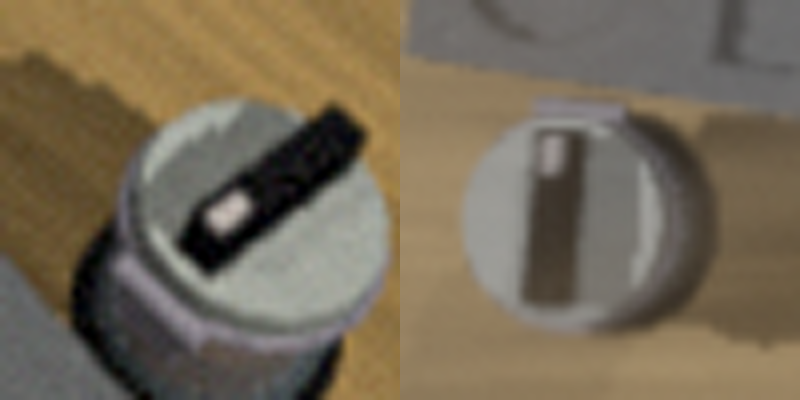

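View pics/t16c.png

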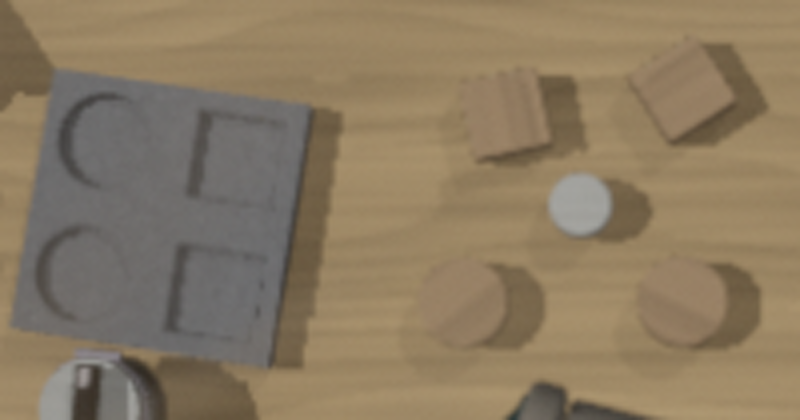

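View pics/s16c.png

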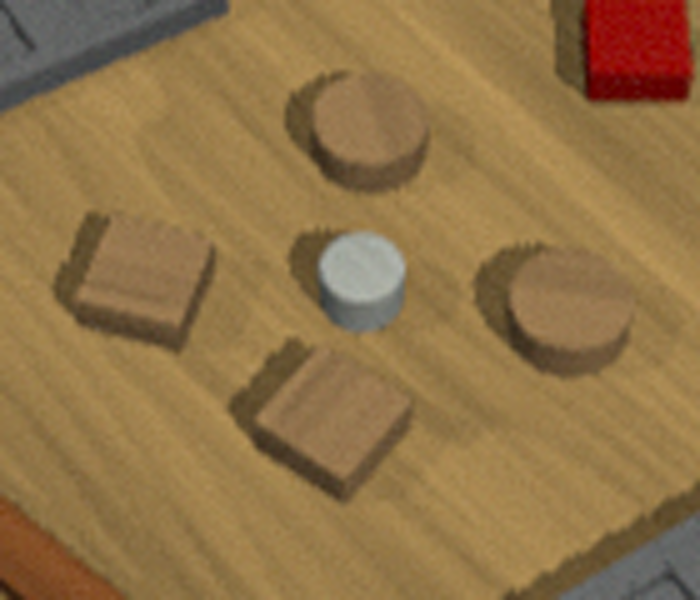

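Run:
```python
from h import *
t=manip.get_image("top"); sc=manip.get_image("scene")
c=lambda x,y,z=.026: cast(t,(x+.5)/4-.5+130,(y+.5)/4-.5+165,z)[:2]
d=lambda x,y,z=.026: cast(sc,(x+.5)/5-.5+200,(y+.5)/5-.5+180,z)[:2]
def sq(n,P):
    P=np.array(P); e=[np.arctan2(*(P[(i+1)%4]-P[i])[::-1])%(np.pi/2) for i in range(4)]
    print(n,P.mean(0).round(4),"sides",[round(np.linalg.norm(P[(i+1)%4]-P[i]),4) for i in range(4)],"ang",np.round(e,3))
sq("S1 top",[c(*p) for p in[(464,84),(535,68),(551,148),(480,162)]])
sq("S1 sc",[d(*p) for p in[(322,345),(412,408),(347,475),(257,410)]])
sq("S2 top",[c(*p) for p in[(690,38),(736,97),(676,142),(630,80)]])
sq("S2 sc",[d(*p) for p in[(108,213),(215,258),(183,325),(75,290)]])
print("R1",c(463,303),d(571,299)," R2",c(682,301),d(370,119))
B=[[*c(*p,.02)] for p in[(56,70),(312,106),(269,367),(12,328)]]; sq("board",B)
for n,p in dict(rF=(105,140),sF=(240,158),rN=(82,273),sN=(218,292)).items(): print(n,c(*p,.02))
yaw=-.158;ct=np.array([.550,.295]); R=np.array([[np.cos(yaw),-np.sin(yaw)],[np.sin(yaw),np.cos(yaw)]])
for q in[(46,46),(-46,46),(46,-46),(-46,-46)]: print(q,(ct+R@np.array(q)/1e3).round(4))
```

```text
S1 top [0.6142 0.0586] sides [np.float64(0.0489), np.float64(0.0553), np.float64(0.0483), np.float64(0.054)] ang [0.213 0.19  0.186 0.199]
S1 sc [0.6158 0.0602] sides [np.float64(0.0542), np.float64(0.0465), np.float64(0.0538), np.float64(0.0466)] ang [0.16  0.146 0.161 0.155]
S2 top [ 0.6308 -0.0592] sides [np.float64(0.0505), np.float64(0.0505), np.float64(0.052), np.float64(0.0495)] ang [0.642 0.637 0.621 0.607]
S2 sc [ 0.6334 -0.0581] sides [np.float64(0.0597), np.float64(0.0412), np.float64(0.0561), np.float64(0.0475)] ang [0.385 0.507 0.488 0.574]
R1 [0.48876394 0.0886116 ] [0.48999064 0.08865142]  R2 [ 0.48871296 -0.05658982] [ 0.48931876 -0.05691491]
board [0.5488 0.294 ] sides [np.float64(0.1801), np.float64(0.1781), np.float64(0.1791), np.float64(0.1787)] ang [1.418 1.413 1.421 1.419]
rF [0.60171626 0.33359994]
sF [0.58826076 0.24007211]
rN [0.5111152  0.34794106]
sN [0.49771967 0.25415381]
(46, 46) [0.6027 0.3332]
(-46, 46) [0.5118 0.3477]
(46, -46) [0.5882 0.2423]
(-46, -46) [0.4973 0.2568]
```

Step 1 is done: the bar lines up with the hinge (top panel, mark at (550,155), by the tab) and the cap is flat. Blanks: R1 (0.489, 0.0886), R2 (0.489, -0.057), S1 (0.615, 0.059) at ~0.17 rad, S2 (0.632, -0.059) at ~0.6 rad. Cavities: round far (0.602, 0.333), round near (0.511, 0.347), square far (0.588, 0.2415), square near (0.497, 0.2555). First R1.

>>> {"method": "move_arm", "body": {
  "series": [
    [[0.024,0.0233,0,0,0,-0.027,0.084],[0.024,0.0233,0,0.005,0,0,0.084],[0.024,0.0233,0,0,0,0,0.084],[0.024,0.0233,0,0,0,0,0.084],[0.0245,0.0232,0,0,0,0,0.084],[0,0,-0.03,0,0,0,0.08],[0,0,-0.03,0,0,0,0.08],[0,0,-0.03,0,0,0,0.08],[0,0,-0.03,0,0,0,0.08],[0,0,-0.02,0,0,0,0.08],[0,0,0,0,0,0,0.08],[0,0,0,0,0,0,0.08]]
  ]
}}

```text
clock: 26.17
position: [0.4882, 0.0962, 0.057]
ee_rot: [-0.002, 0.997, -0.073, -0.002]
contact_force: [1.2, -0.3, 1.7]
width: 0.08
```

Run:
```python
from h import *
pose(); sc=snap("scene","pics/s17.png"); a=sc["color"][190:270,280:360,::-1];a=(255*(a/255.)**.6).astype(np.uint8); cv2.imwrite("pics/s17c.png",cv2.resize(a,(560,560),interpolation=cv2.INTER_CUBIC))
```

```text
t 26.17 p [0.4882 0.0962 0.057 ] F [ 1.2 -0.3  1.7] w 0.08 q [0.05 0.32 1.91 0.01 0.92 1.76]
tool axes x,y,z: [[0.989, -0.146, -0.004], [-0.146, -0.989, -0.004], [-0.003, 0.005, -1.0]]
```

View pics/s17c.png

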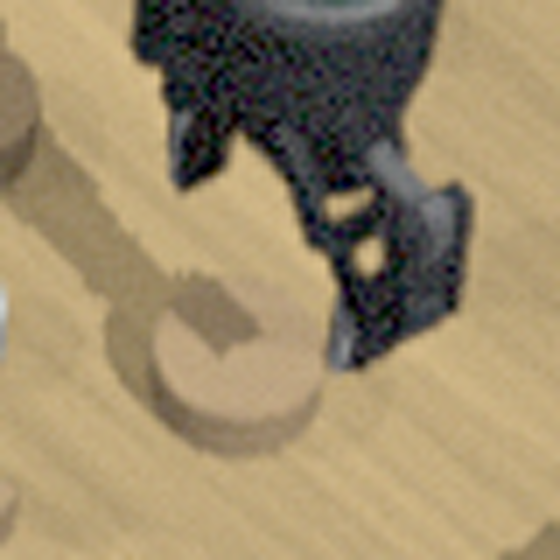

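The fingers straddle R1 with y 7.5 mm too far left. Correct and descend, then close.

>>> {"method": "move_arm", "body": {
  "series": [
    [[0.001,-0.0075,0,0,0,0,0.08],[0,0,-0.015,0,0,0,0.08],[0,0,-0.015,0,0,0,0.08],[0,0,-0.015,0,0,0,0.08],[0,0,-0.012,0,0,0,0.08],[0,0,-0.006,0,0,0,0.08],[0,0,0,0,0,0,0.08]]
  ]
}}

```text
clock: 26.8
position: [0.4906, 0.0868, -0.0051]
ee_rot: [-0.002, 0.997, -0.074, -0.0]
contact_force: [0.7, -0.9, 0.5]
width: 0.0794
```

>>> {"method": "move_arm", "body": {
  "series": [
    [[0,0,0,0,0,0,0.07],[0,0,0,0,0,0,0.055],[0,0,0,0,0,0,0.05],[0,0,0,0,0,0,0.05],[0,0,0,0,0,0,0.05],[0,0,0,0,0,0,0.05]]
  ],
  "newtons": 50
}}

```text
clock: 27.3
position: [0.4916, 0.0871, -0.0036]
ee_rot: [-0.002, 0.997, -0.074, 0.001]
contact_force: [-1.0, -1.1, 5.5]
width: 0.0579
```

>>> {"method": "move_arm", "body": {
  "series": [
    [[0,0,0.01,0,0,0,0.05],[0,0,0.02,0,0,0,0.05],[0,0,0.03,0,0,0,0.05],[0,0,0.03,0,0,0,0.05],[0,0,0,0,0,0,0.05],[0,0,0,0,0,0,0.05]]
  ]
}}

```text
clock: 27.8
position: [0.4922, 0.0872, 0.0871]
ee_rot: [-0.003, 0.997, -0.074, 0.003]
contact_force: [-0.4, 1.1, -0.5]
width: 0.0583
```

Run:
```python
from h import *
pose(); sc=snap("scene","pics/s18.png"); a=sc["color"][170:270,270:370,::-1];a=(255*(a/255.)**.6).astype(np.uint8); cv2.imwrite("pics/s18c.png",cv2.resize(a,(600,600),interpolation=cv2.INTER_CUBIC))
```

```text
t 27.8 p [0.4922 0.0872 0.0871] F [-0.4  1.1 -0.5] w 0.0583 q [0.03 0.28 1.87 0.01 0.99 1.75]
tool axes x,y,z: [[0.989, -0.148, 0.005], [-0.148, -0.989, -0.006], [0.006, 0.005, -1.0]]
```

View pics/s18c.png

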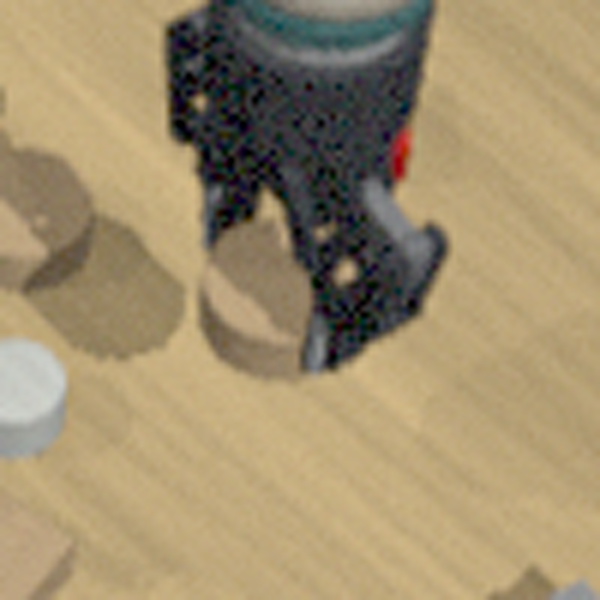

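Run:
```python
from h import *
sc=manip.get_image("scene"); p=np.array([.4922,.0872,.0871]);ax=np.array([.989,-.148,0]);ay=np.array([.148,.989,0])
for dz in(-.011,0,.0036,.008,.012):
    print(dz,((proj(sc,p+ax*.011+ay*.030+[0,0,dz])-[270,170])*6).round(),((proj(sc,p+ax*.011+ay*.036+[0,0,dz])-[270,170])*6).round(), "disc front bottom",((proj(sc,p+ax*.030*.8+ay*.030*.6+[0,0,dz])-[270,170])*6).round(),((proj(sc,p+ax*.030-ay*0+[0,0,dz])-[270,170])*6).round())
```

```text
-0.011 [290. 411.] [300. 422.] disc front bottom [244. 404.] [204. 378.]
0 [293. 395.] [303. 406.] disc front bottom [246. 388.] [206. 362.]
0.0036 [294. 389.] [304. 400.] disc front bottom [247. 382.] [206. 356.]
0.008 [295. 382.] [305. 393.] disc front bottom [248. 375.] [207. 349.]
0.012 [296. 376.] [306. 387.] disc front bottom [249. 369.] [208. 343.]
```

R1 is held; its underside is about 4 mm above the TCP and the tips are ~7 mm above the underside. Carry it to the far round cavity.

>>> {"method": "move_arm", "body": {
  "series": [
    [[0.014,0.03,0,-0.005,0.006,0,0.05],[0.014,0.031,0,0,0,0,0.05],[0.014,0.031,0,0,0,0,0.05],[0.014,0.031,0,0,0,0,0.05],[0.014,0.031,0,0,0,0,0.05],[0.014,0.031,0,0,0,0,0.05],[0.014,0.031,0,0,0,0,0.05],[0.0145,0.029,-0.01,0,0,0,0.05],[0,0,-0.02,0,0,0,0.05],[0,0,0,0,0,0,0.05],[0,0,0,0,0,0,0.05],[0,0,0,0,0,0,0.05]]
  ]
}}

```text
clock: 28.9
position: [0.6018, 0.331, 0.0538]
ee_rot: [0.001, 0.997, -0.075, -0.004]
contact_force: [-0.4, 1.0, -0.7]
width: 0.0579
```

Run:
```python
from h import *
pose(); sc=snap("scene","pics/s19.png"); a=sc["color"][250:400,290:440,::-1];a=(255*(a/255.)**.7).astype(np.uint8); cv2.imwrite("pics/s19c.png",cv2.resize(a,(600,600),interpolation=cv2.INTER_CUBIC))
```

```text
t 28.9 p [0.6018 0.331  0.0538] F [-0.4  1.  -0.7] w 0.0579 q [0.4  0.56 1.47 0.   1.12 2.12]
tool axes x,y,z: [[0.989, -0.149, -0.008], [-0.149, -0.989, 0.003], [-0.009, -0.002, -1.0]]
```

View pics/s19c.png

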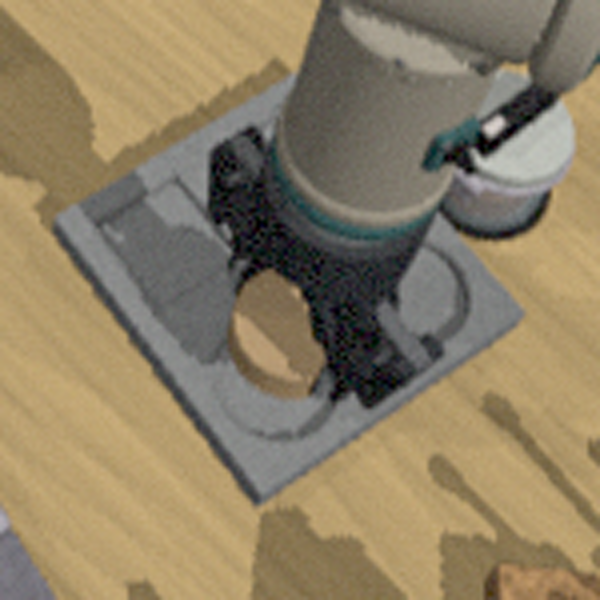

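>>> {"method": "move_arm", "body": {
  "series": [
    [[0.003,0.0015,0,0,-0.006,0,0.05],[0,0,-0.01,0,0,0,0.05],[0,0,-0.01,0,0,0,0.05],[0,0,-0.008,0,0,0,0.05],[0,0,-0.006,0,0,0,0.05],[0,0,0,0,0,0,0.05],[0,0,0,0,0,0,0.05]]
  ]
}}

```text
clock: 29.53
position: [0.6053, 0.3334, 0.0198]
ee_rot: [0.001, 0.997, -0.074, -0.001]
contact_force: [-0.3, -1.1, -0.3]
width: 0.058
```

Run:
```python
from h import *
pose(); sc=snap("scene","pics/s20.png"); a=sc["color"][310:370,330:400,::-1];a=(255*(a/255.)**.6).astype(np.uint8); cv2.imwrite("pics/s20c.png",cv2.resize(a,(700,600),interpolation=cv2.INTER_CUBIC))
```

```text
t 29.53 p [0.6053 0.3334 0.0198] F [-0.3 -1.1 -0.3] w 0.058 q [ 0.4   0.6   1.5  -0.    1.05  2.12]
tool axes x,y,z: [[0.989, -0.148, -0.002], [-0.148, -0.989, 0.001], [-0.002, -0.001, -1.0]]
```

View pics/s20c.png

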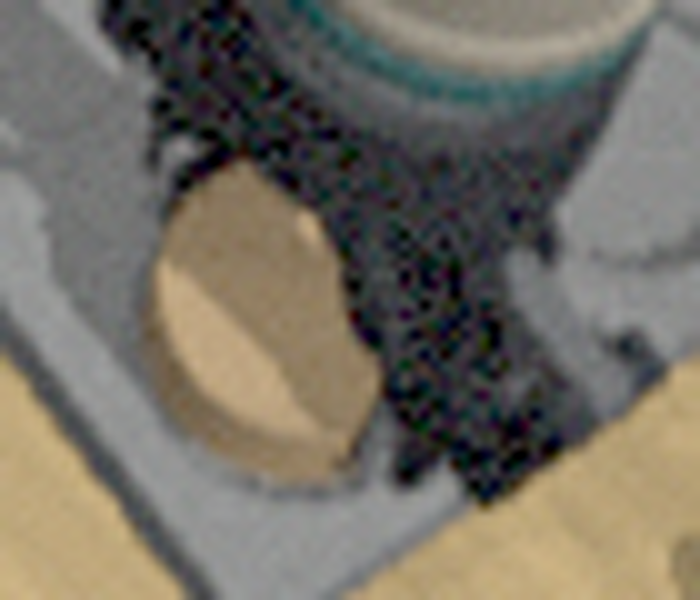

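It looks centred over the cavity. Lowering in small steps.

>>> {"method": "move_arm", "body": {
  "series": [
    [[0,0,-0.002,0,0,0,0.05],[0,0,-0.002,0,0,0,0.05],[0,0,-0.002,0,0,0,0.05],[0,0,0,0,0,0,0.05]]
  ]
}}

```text
clock: 29.92
position: [0.606, 0.3338, 0.0157]
ee_rot: [-0.0, 0.997, -0.074, 0.0]
contact_force: [-1.3, -0.4, 4.4]
width: 0.0581
```

>>> {"method": "move_arm", "body": {
  "series": [
    [[0,0,-0.002,0,0,0,0.05],[0,0,0,0,0,0,0.05]]
  ]
}}

```text
clock: 30.08
position: [0.6057, 0.3339, 0.015]
ee_rot: [-0.0, 0.997, -0.074, 0.0]
contact_force: [-4.0, -3.0, 10.8]
width: 0.0584
```

Contact on the chamfer; the reaction points to -x, -y. I nudge that way and retry.

>>> {"method": "move_arm", "body": {
  "series": [
    [[-0.0015,-0.001,0.002,0,0,0,0.05],[-0.001,-0.0005,0,0,0,0,0.05],[0,0,-0.002,0,0,0,0.05],[0,0,-0.002,0,0,0,0.05],[0,0,0,0,0,0,0.05]]
  ]
}}

```text
clock: 30.5
position: [0.6031, 0.3321, 0.0098]
ee_rot: [0.0, 0.997, -0.074, -0.001]
contact_force: [0.1, -0.2, -0.6]
width: 0.058
```

In the cavity (z 0.0098, no force). Release and lift.

>>> {"method": "move_arm", "body": {
  "series": [
    [[0,0,-0.001,0,0,0,0.05],[0,0,0,0,0,0,0.062],[0,0,0,0,0,0,0.07],[0,0,0,0,0,0,0.07],[0,0,0.02,0,0,0,0.07],[0,0,0.03,0,0,0,0.08],[0,0,0.04,0,0,0,0.08],[-0.012,-0.04,0,0,0,0,0.08],[-0.012,-0.04,0,0,0,0,0.08],[-0.012,-0.04,0,0,0,0,0.08],[-0.012,-0.04,0,0,0,0,0.08],[-0.012,-0.04,0,0,0,0,0.08],[-0.012,-0.04,0,0,0,0,0.08],[-0.012,-0.04,0,0,0,0,0.08],[-0.012,-0.04,0,0,0,0,0.08],[-0.012,-0.04,0,0,0,0,0.08],[-0.002,-0.026,0,0,0,0,0.08],[0,0,0,0,0,0,0.08],[0,0,0,0,0,0,0.08]]
  ]
}}

```text
clock: 32.08
position: [0.4936, -0.0543, 0.1001]
ee_rot: [0.0, 0.997, -0.076, 0.0]
contact_force: [0.4, 0.1, 1.5]
width: 0.08
```

Run:
```python
from h import *
pose(); sc=snap("scene","pics/s21.png"); a=sc["color"][180:380,200:440,::-1]; cv2.imwrite("pics/s21c.png",cv2.resize(a,(720,600),interpolation=cv2.INTER_CUBIC))
```

```text
t 32.08 p [ 0.4936 -0.0543  0.1001] F [0.4 0.1 1.5] w 0.08 q [-0.25  0.26  1.86  0.    1.02  1.47]
tool axes x,y,z: [[0.988, -0.152, 0.001], [-0.152, -0.988, 0.0], [0.001, -0.0, -1.0]]
```

View pics/s21c.png

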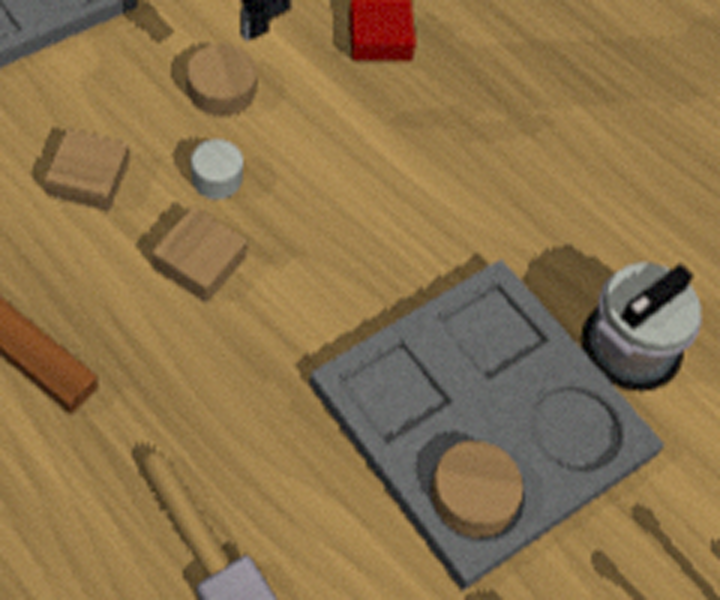

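Run:
```python
from h import *
t=snap("top","pics/t21.png"); sc=manip.get_image("scene")
d=lambda x,y,z: cast(sc,(x+.5)/3-.5+200,(y+.5)/3-.5+180,z)[:2]
print("R1 placed, z .038:",d(479,480,.038)," R2",d(221,72,.026))
A=[cv2.resize(t["color"][190:260,130:210,::-1],(400,350),interpolation=cv2.INTER_CUBIC),cv2.resize(sc["color"][300:370,330:410,::-1],(400,350),interpolation=cv2.INTER_CUBIC)]
cv2.imwrite("pics/st21.png",np.hstack(A))
for z in(.038,.046): print(z,[((proj(sc,[.602+.03*np.cos(a),.333+.03*np.sin(a),z])-[330,300])*5).round() for a in(0,1.57,3.14,4.71)])
```

```text
R1 placed, z .038: [0.6006149  0.33122079]  R2 [ 0.49040468 -0.05671301]
0.038 [array([ 98., 251.]), array([203., 257.]), array([196., 158.]), array([ 94., 151.])]
0.046 [array([101., 243.]), array([207., 250.]), array([200., 150.]), array([ 96., 143.])]
```

View pics/st21.png

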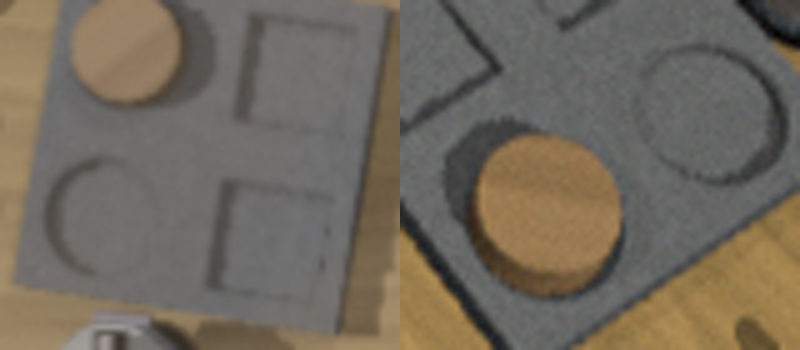

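Run:
```python
from h import *
t=manip.get_image("top"); sc=manip.get_image("scene")
def mask(I,x,y,w,h):
    c=I["color"][y:y+h,x:x+w]; hsv=cv2.cvtColor(c,cv2.COLOR_RGB2HSV); m=((hsv[...,1]>60)&(hsv[...,2]>110)).astype(np.uint8)
    n,l,s,ce=cv2.connectedComponentsWithStats(m); return n,l,s,ce,m
n,l,s,ce,m=mask(t,138,185,34,28); print(s[1:],ce[1:]+[138,185])
n,l,s,ce,m=mask(sc,340,318,38,45); print(s[1:],ce[1:]+[340,318])
c=lambda x,y,z: cast(t,(x+.5)/5-.5+130,(y+.5)/5-.5+190,z)[:2]
d=lambda x,y,z: cast(sc,(x-400+.5)/5-.5+330,(y+.5)/5-.5+300,z)[:2]
for z in(.034,.038,.042,.046): print(z,c(126,48,z),d(547,201.5,z))
```

```text
[[  0   0   5   1   5]
 [ 31   0   3   1   3]
 [  0   3   4  22  55]
 [  7   4  21  21 365]] [[140.         185.        ]
 [170.         185.        ]
 [138.98181818 195.85454545]
 [154.82739726 198.9890411 ]]
[[  5   9  29  30 648]
 [  0  41   3   4   8]
 [ 35  43   3   2   4]] [[359.47067901 340.74074074]
 [340.625      360.875     ]
 [376.25       361.75      ]]
0.034 [0.60087882 0.33309023] [0.59979033 0.33042284]
0.038 [0.60029451 0.33207901] [0.60150092 0.33110275]
0.042 [0.59971019 0.33106779] [0.60321151 0.33178265]
0.046 [0.59912588 0.33005656] [0.6049221  0.33246255]
```

R1 is seated: the two views agree for a top face at z≈0.038 and disagree by 6 mm at 0.046. Next R2, gripping 3 mm higher.

>>> {"method": "move_arm", "body": {
  "series": [
    [[-0.0035,-0.0027,0,0,0,0,0.08],[0,0,-0.025,0,0,0,0.08],[0,0,-0.025,0,0,0,0.08],[0,0,-0.02,0,0,0,0.08],[0,0,-0.02,0,0,0,0.08],[0,0,-0.01,0,0,0,0.08],[0,0,0,0,0,0,0.08],[0,0,0,0,0,0,0.08]]
  ]
}}

```text
clock: 33.0
position: [0.4896, -0.0552, -0.0007]
ee_rot: [0.0, 0.997, -0.074, -0.001]
contact_force: [0.1, 0.2, 0.6]
width: 0.0798
```

>>> {"method": "move_arm", "body": {
  "series": [
    [[0,0,0,0,0,0,0.07],[0,0,0,0,0,0,0.055],[0,0,0,0,0,0,0.05],[0,0,0,0,0,0,0.05],[0,0,0,0,0,0,0.05],[0,0,0,0,0,0,0.05]]
  ],
  "newtons": 50
}}

```text
clock: 33.5
position: [0.491, -0.0559, 0.0013]
ee_rot: [0.0, 0.997, -0.074, 0.001]
contact_force: [-1.3, 0.2, 5.9]
width: 0.0579
```

>>> {"method": "move_arm", "body": {
  "series": [
    [[0,0,0.02,0,0,0,0.05],[0,0,0.03,0,0,0,0.05],[0,0,0.03,0,0,0,0.05],[0.002,0.0366,0,0,0,0,0.05],[0.002,0.0366,0,0,0,0,0.05],[0.002,0.0366,0,0,0,0,0.05],[0.002,0.0366,0,0,0,0,0.05],[0.002,0.0366,0,0,0,0,0.05],[0.002,0.0366,0,0,0,0,0.05],[0.002,0.0366,0,0,0,0,0.05],[0.002,0.0366,0,0,0,0,0.05],[0.002,0.0366,0,0,0,0,0.05],[0.002,0.0366,0,0,0,0,0.05],[0.0015,0.037,0,0,0,0,0.05],[0,0,-0.02,0,0,0,0.05],[0,0,-0.02,0,0,0,0.05],[0,0,0,0,0,0,0.05],[0,0,0,0,0,0,0.05]]
  ]
}}

```text
clock: 35.0
position: [0.5106, 0.3469, 0.0392]
ee_rot: [0.001, 0.997, -0.074, -0.001]
contact_force: [0.5, 0.7, -1.2]
width: 0.0582
```

Run:
```python
from h import *
pose(); sc=snap("scene","pics/s22.png"); a=sc["color"][260:350,340:440,::-1];a=(255*(a/255.)**.6).astype(np.uint8); cv2.imwrite("pics/s22c.png",cv2.resize(a,(600,540),interpolation=cv2.INTER_CUBIC))
```

```text
t 35.0 p [0.5106 0.3469 0.0392] F [ 0.5  0.7 -1.2] w 0.0582 q [ 0.48  0.49  1.66 -0.    1.    2.2 ]
tool axes x,y,z: [[0.989, -0.148, -0.002], [-0.148, -0.989, 0.002], [-0.002, -0.001, -1.0]]
```

View pics/s22c.png

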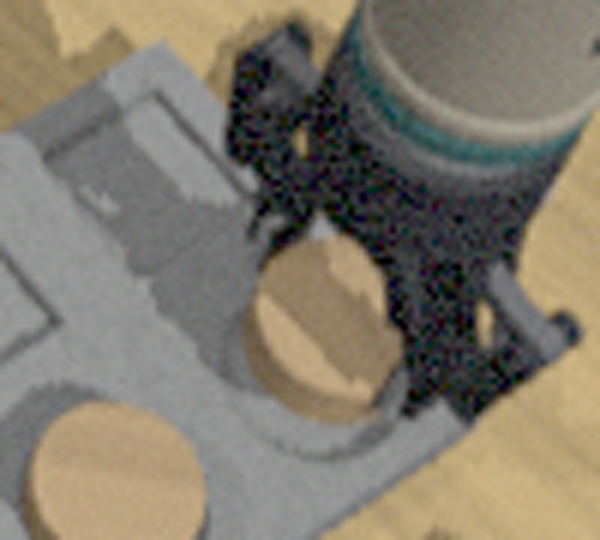

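>>> {"method": "move_arm", "body": {
  "series": [
    [[0.0005,0,-0.01,0,0,0,0.05],[0,0,-0.008,0,0,0,0.05],[0,0,-0.002,0,0,0,0.05],[0,0,-0.002,0,0,0,0.05],[0,0,-0.001,0,0,0,0.05],[0,0,0,0,0,0,0.05]]
  ]
}}

```text
clock: 35.55
position: [0.5121, 0.3471, 0.0166]
ee_rot: [0.0, 0.997, -0.075, -0.0]
contact_force: [-0.5, -0.1, -0.7]
width: 0.0575
```

>>> {"method": "move_arm", "body": {
  "series": [
    [[0,0,-0.002,0,0,0,0.05],[0,0,0,0,0,0,0.05]]
  ]
}}

```text
clock: 35.72
position: [0.5121, 0.3472, 0.0147]
ee_rot: [0.0, 0.997, -0.074, -0.0]
contact_force: [-0.8, -0.6, -0.2]
width: 0.0576
```

>>> {"method": "move_arm", "body": {
  "series": [
    [[0,0,0,0,0,0,0.062],[0,0,0,0,0,0,0.07],[0,0,0,0,0,0,0.07],[0,0,0.02,0,0,0,0.07],[0,0,0.03,0,0,0,0.08],[0,0,0.04,0,0,0,0.08],[0.0114,-0.032,0,0,0,0.036,0.08],[0.0114,-0.032,0,0,0,0.036,0.08],[0.0114,-0.032,0,0,0,0.036,0.08],[0.0114,-0.032,0,0,0,0.036,0.08],[0.0114,-0.032,0,0,0,0.036,0.08],[0.0114,-0.032,0,0,0,0.036,0.08],[0.0114,-0.032,0,0,0,0.036,0.08],[0.0114,-0.032,0,0,0,0.036,0.08],[0.0114,-0.032,0,0,0,0.036,0.08],[0,0,0,0,0,0,0.08],[0,0,0,0,0,0,0.08]]
  ]
}}

```text
clock: 37.13
position: [0.6153, 0.0574, 0.1047]
ee_rot: [0.0, 0.996, 0.086, 0.0]
contact_force: [-0.7, 1.8, 0.0]
width: 0.08
```

Run:
```python
from h import *
pose(); sc=snap("scene","pics/s23.png"); t=snap("top","pics/t23.png")
A=[cv2.resize(sc["color"][290:370,330:430,::-1],(400,320),interpolation=cv2.INTER_CUBIC),cv2.resize(t["color"][180:260,130:230,::-1],(400,320),interpolation=cv2.INTER_CUBIC)]
B=[cv2.resize(sc["color"][215:285,210:290,::-1],(400,280)[::1],interpolation=cv2.INTER_CUBIC),cv2.resize(t["color"][170:240,230:330,::-1],(400,280),interpolation=cv2.INTER_CUBIC)]
cv2.imwrite("pics/st23.png",np.vstack([np.hstack(A),np.hstack(B)]))
```

```text
t 37.13 p [0.6153 0.0574 0.1047] F [-0.7  1.8  0. ] w 0.08 q [-0.02  0.42  1.58 -0.    1.14  1.38]
tool axes x,y,z: [[0.985, 0.17, 0.0], [0.17, -0.985, 0.0], [0.0, -0.0, -1.0]]
```

View pics/st23.png

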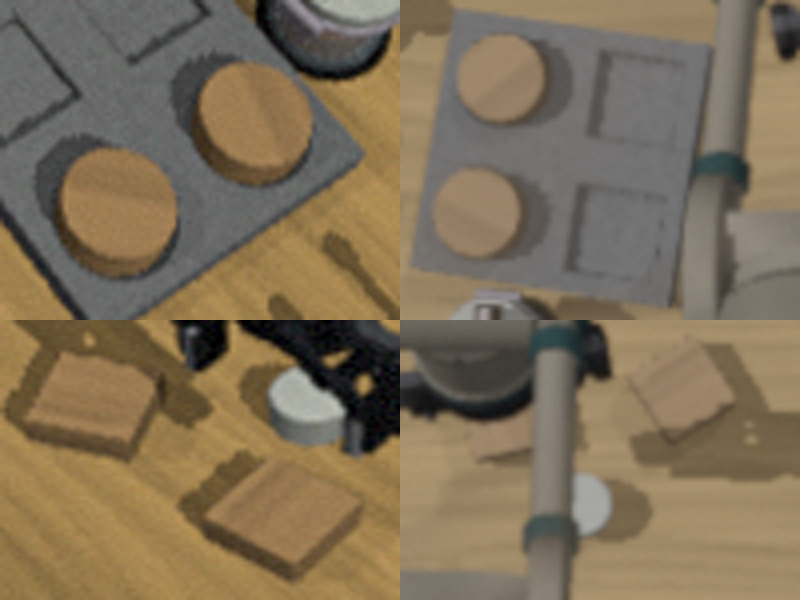

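Both rounds sit level in their cavities (scene (118,210) and (255,122)). S1 is unmoved at (267,263). Descend on it.

>>> {"method": "move_arm", "body": {
  "series": [
    [[0,0.002,-0.005,0,0,0,0.08],[0,0,-0.025,0,0,0,0.08],[0,0,-0.025,0,0,0,0.08],[0,0,-0.02,0,0,0,0.08],[0,0,-0.02,0,0,0,0.08],[0,0,-0.01,0,0,0,0.08],[0,0,0,0,0,0,0.08],[0,0,0,0,0,0,0.08]]
  ]
}}

```text
clock: 37.9
position: [0.6144, 0.0622, -0.0005]
ee_rot: [0.0, 0.996, 0.088, -0.0]
contact_force: [-0.7, 0.2, 0.1]
width: 0.0802
```

>>> {"method": "move_arm", "body": {
  "series": [
    [[0,0,0,0,0,0,0.07],[0,0,0,0,0,0,0.055],[0,0,0,0,0,0,0.045],[0,0,0,0,0,0,0.045],[0,0,0,0,0,0,0.045],[0,0,0,0,0,0,0.045]]
  ],
  "newtons": 50
}}

```text
clock: 38.4
position: [0.6161, 0.0613, 0.0015]
ee_rot: [0.0, 0.996, 0.087, 0.002]
contact_force: [-1.4, 0.5, 7.6]
width: 0.0527
```

>>> {"method": "move_arm", "body": {
  "series": [
    [[0,0,0.02,0,0,0,0.045],[0,0,0.03,0,0,0,0.045],[0,0,0.03,0,0,0,0.045],[-0.0045,0.03,0,0,0,-0.055,0.045],[-0.0045,0.03,0,0,0,-0.055,0.045],[-0.0045,0.03,0,0,0,-0.055,0.045],[-0.0045,0.03,0,0,0,-0.055,0.045],[-0.0045,0.03,0,0,0,-0.055,0.045],[-0.0045,0.03,0,0,0,-0.054,0.045],[0,0,-0.02,0,0,0,0.045],[0,0,-0.02,0,0,0,0.045],[0,0,0,0,0,0,0.045],[0,0,0,0,0,0,0.045]]
  ]
}}

```text
clock: 39.48
position: [0.5865, 0.2409, 0.0388]
ee_rot: [0.001, 0.997, -0.077, -0.002]
contact_force: [0.7, 0.2, 0.2]
width: 0.0526
```

Run:
```python
from h import *
pose(); sc=snap("scene","pics/s24.png"); a=sc["color"][255:355,300:400,::-1];a=(255*(a/255.)**.6).astype(np.uint8); cv2.imwrite("pics/s24c.png",cv2.resize(a,(600,600),interpolation=cv2.INTER_CUBIC))
```

```text
t 39.48 p [0.5865 0.2409 0.0388] F [0.7 0.2 0.2] w 0.0526 q [ 0.28  0.51  1.62 -0.    1.02  2.01]
tool axes x,y,z: [[0.988, -0.153, -0.003], [-0.153, -0.988, 0.002], [-0.003, -0.001, -1.0]]
```

View pics/s24c.png

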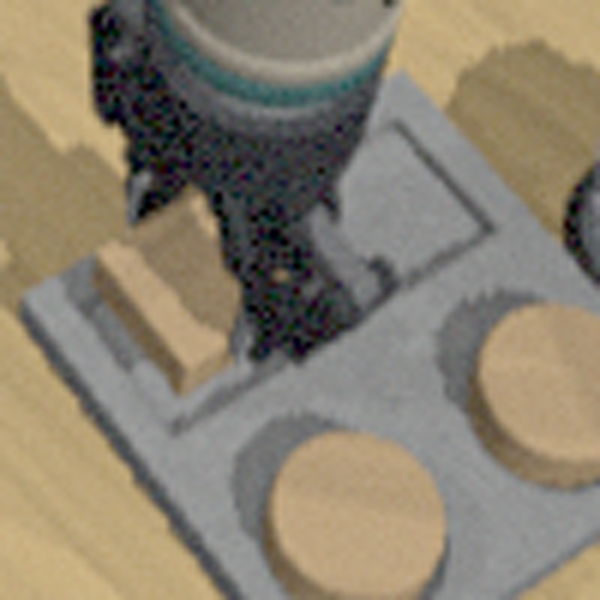

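>>> {"method": "move_arm", "body": {
  "series": [
    [[0.001,0,-0.01,0,0,0,0.045],[0,0,-0.008,0,0,0,0.045],[0,0,-0.002,0,0,0,0.045],[0,0,-0.002,0,0,0,0.045],[0,0,-0.001,0,0,0,0.045],[0,0,0,0,0,0,0.045]]
  ]
}}

```text
clock: 40.03
position: [0.5894, 0.2413, 0.0202]
ee_rot: [-0.0, 0.997, -0.077, 0.001]
contact_force: [-5.1, -0.6, 17.1]
width: 0.0527
```

Contact on the rim; the reaction is -x. Lift 3 mm, shift -2 mm in x, retry.

>>> {"method": "move_arm", "body": {
  "series": [
    [[0,0,0.004,0,0,0,0.045],[-0.002,0,0,0,0,0,0.045],[0,0,0,0,0,0,0.045],[0,0,-0.003,0,0,0,0.045],[0,0,-0.002,0,0,0,0.045],[0,0,0,0,0,0,0.045]]
  ]
}}

```text
clock: 40.53
position: [0.5863, 0.2415, 0.0146]
ee_rot: [0.0, 0.997, -0.077, -0.001]
contact_force: [0.8, 2.6, -2.1]
width: 0.0524
```

It went in. Release, lift, then measure S2.

>>> {"method": "move_arm", "body": {
  "series": [
    [[0,0,0,0,0,0,0.06],[0,0,0,0,0,0,0.066],[0,0,0,0,0,0,0.066],[0,0,0.02,0,0,0,0.066],[0,0,0.03,0,0,0,0.08],[0,0,0.04,0,0,0,0.08],[0,0,0,0,0,0,0.08],[0,0,0,0,0,0,0.08]]
  ]
}}

```text
clock: 41.2
position: [0.5886, 0.2416, 0.1088]
ee_rot: [-0.001, 0.997, -0.077, 0.003]
contact_force: [0.1, 0.5, -1.0]
width: 0.0802
```

Run:
```python
from h import *
pose(); sc=snap("scene","pics/s25.png"); t=snap("top","pics/t25.png")
A=[cv2.resize(sc["color"][205:255,205:255,::-1],(400,400),interpolation=cv2.INTER_CUBIC),cv2.resize(t["color"][165:215,280:330,::-1],(400,400),interpolation=cv2.INTER_CUBIC)]
cv2.imwrite("pics/st25.png",np.hstack(A))
cv2.imwrite("pics/s25c.png",cv2.resize(sc["color"][250:370,300:440,::-1],(700,600),interpolation=cv2.INTER_CUBIC))
```

```text
t 41.2 p [0.5886 0.2416 0.1088] F [ 0.1  0.5 -1. ] w 0.0802 q [ 0.28  0.44  1.54 -0.    1.16  2.01]
tool axes x,y,z: [[0.988, -0.153, 0.006], [-0.153, -0.988, -0.002], [0.006, 0.001, -1.0]]
```

View pics/st25.png

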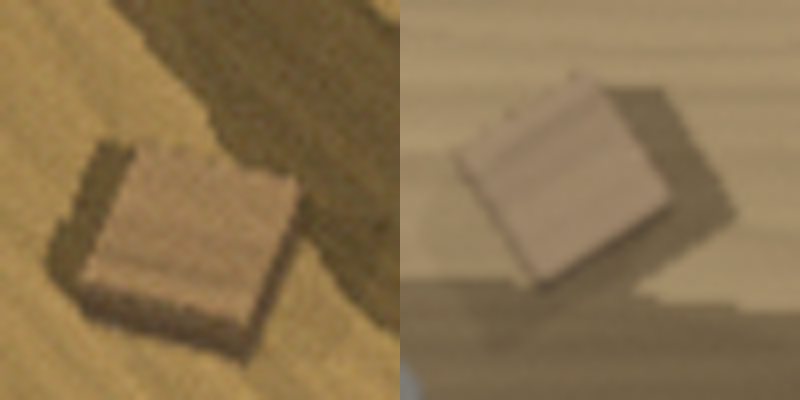

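View pics/s25c.png

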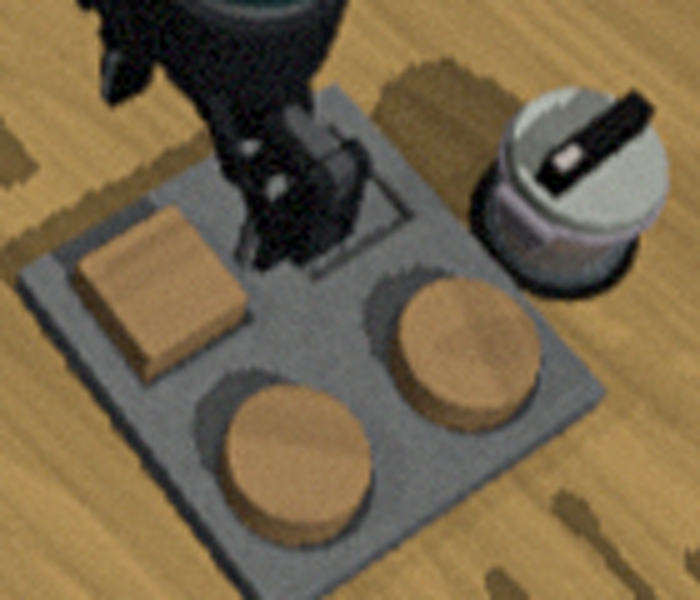

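Run:
```python
from h import *
t=manip.get_image("top"); sc=manip.get_image("scene")
c=lambda x,y,z=.026: cast(t,(x-400+.5)/8-.5+280,(y+.5)/8-.5+165,z)[:2]
d=lambda x,y,z=.026: cast(sc,(x+.5)/8-.5+205,(y+.5)/8-.5+205,z)[:2]
def sq(n,P):
    P=np.array(P); e=[np.arctan2(*(P[(i+1)%4]-P[i])[::-1])%(np.pi/2) for i in range(4)]
    print(n,P.mean(0).round(4),"sides",[round(np.linalg.norm(P[(i+1)%4]-P[i]),4) for i in range(4)],"ang",np.round(e,3))
sq("S2 top",[c(*p) for p in[(580,73),(670,202),(540,287),(455,155)]])
sq("S2 sc",[d(*p) for p in[(138,148),(302,180),(253,325),(83,278)]])
```

```text
S2 top [ 0.6307 -0.0574] sides [np.float64(0.0532), np.float64(0.0523), np.float64(0.0529), np.float64(0.0505)] ang [0.588 0.573 0.555 0.577]
S2 sc [ 0.6326 -0.0584] sides [np.float64(0.0519), np.float64(0.0543), np.float64(0.054), np.float64(0.0499)] ang [0.62  0.614 0.537 0.577]
```

S2 is at (0.6315, -0.058), angle 0.578; S1 is seated.

>>> {"method": "move_arm", "body": {
  "series": [
    [[0.0048,-0.0333,0,0,0,0.0813,0.08],[0.0048,-0.0333,0,0,0,0.0813,0.08],[0.0048,-0.0333,0,0,0,0.0813,0.08],[0.0048,-0.0333,0,0,0,0.0813,0.08],[0.0048,-0.0333,0,0,0,0.0813,0.08],[0.0048,-0.0333,0,0,0,0.0813,0.08],[0.0048,-0.0333,0,0,0,0.0813,0.08],[0.0048,-0.0333,0,0,0,0.0813,0.08],[0.0045,-0.033,0,0,0,0.0813,0.08],[0,0,-0.03,0,0,0,0.08],[0,0,0,0,0,0,0.08],[0,0,0,0,0,0,0.08],[0,0,0,0,0,0,0.08]]
  ]
}}

```text
clock: 42.48
position: [0.6289, -0.0574, 0.0751]
ee_rot: [-0.0, 0.959, 0.285, -0.001]
contact_force: [0.2, 0.6, -0.2]
width: 0.0801
```

Run:
```python
from h import *
pose(); sc=snap("scene","pics/s26.png"); a=sc["color"][190:270,190:290,::-1];a=(255*(a/255.)**.6).astype(np.uint8); cv2.imwrite("pics/s26c.png",cv2.resize(a,(600,480),interpolation=cv2.INTER_CUBIC))
```

```text
t 42.48 p [ 0.6289 -0.0574  0.0751] F [ 0.2  0.6 -0.2] w 0.0801 q [-0.2   0.47  1.59  0.    1.09  0.79]
tool axes x,y,z: [[0.838, 0.546, -0.001], [0.546, -0.838, -0.001], [-0.002, 0.0, -1.0]]
```

View pics/s26c.png

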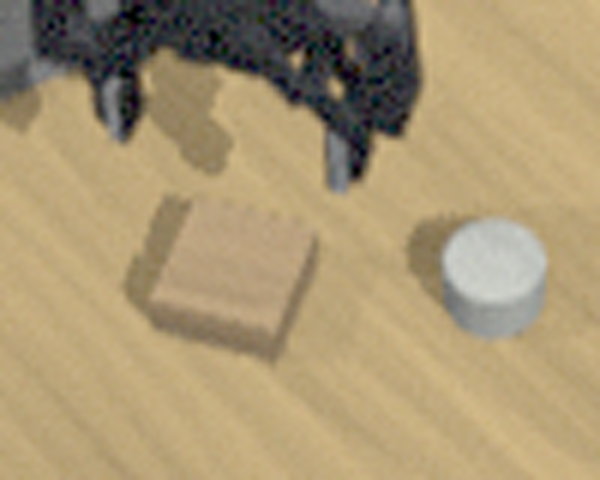

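The fingers straddle S2, clear of the tin. Down and grip.

>>> {"method": "move_arm", "body": {
  "series": [
    [[0.002,-0.0005,-0.02,0,0,0,0.08],[0,0,-0.02,0,0,0,0.08],[0,0,-0.02,0,0,0,0.08],[0,0,-0.01,0,0,0,0.08],[0,0,-0.005,0,0,0,0.08],[0,0,0,0,0,0,0.08],[0,0,0,0,0,0,0.08]]
  ]
}}

```text
clock: 43.12
position: [0.6324, -0.0584, 0.0016]
ee_rot: [0.001, 0.958, 0.285, 0.001]
contact_force: [0.1, 0.4, -0.4]
width: 0.0794
```

>>> {"method": "move_arm", "body": {
  "series": [
    [[0,0,0,0,0,0,0.07],[0,0,0,0,0,0,0.055],[0,0,0,0,0,0,0.045],[0,0,0,0,0,0,0.045],[0,0,0,0,0,0,0.045],[0,0,0,0,0,0,0.045]]
  ],
  "newtons": 50
}}

```text
clock: 43.62
position: [0.6327, -0.0589, 0.0023]
ee_rot: [0.001, 0.959, 0.285, 0.001]
contact_force: [0.7, 0.3, 5.7]
width: 0.0524
```

>>> {"method": "move_arm", "body": {
  "series": [
    [[0,0,0.02,0,0,0,0.045],[0,0,0.03,0,0,0,0.045],[0,0,0.03,0,0,0,0.045],[-0.0136,0.0315,0,0,0,-0.0732,0.045],[-0.0136,0.0315,0,0,0,-0.0732,0.045],[-0.0136,0.0315,0,0,0,-0.0732,0.045],[-0.0136,0.0315,0,0,0,-0.0732,0.045],[-0.0136,0.0315,0,0,0,-0.0732,0.045],[-0.0136,0.0315,0,0,0,-0.0732,0.045],[-0.0136,0.0315,0,0,0,-0.0732,0.045],[-0.0136,0.0315,0,0,0,-0.0732,0.045],[-0.0136,0.0315,0,0,0,-0.0732,0.045],[-0.0136,0.031,0,0,0,-0.0732,0.045],[0,0,-0.02,0,0,0,0.045],[0,0,-0.02,0,0,0,0.045],[0,0,0,0,0,0,0.045],[0,0,0,0,0,0,0.045],[0,0,0,0,0,0,0.045]]
  ]
}}

```text
clock: 45.12
position: [0.4962, 0.2557, 0.0413]
ee_rot: [-0.0, 0.997, -0.077, 0.0]
contact_force: [0.2, 0.4, -0.7]
width: 0.0522
```

Run:
```python
from h import *
pose(); sc=snap("scene","pics/s27.png"); a=sc["color"][240:330,320:420,::-1];a=(255*(a/255.)**.6).astype(np.uint8); cv2.imwrite("pics/s27c.png",cv2.resize(a,(600,540),interpolation=cv2.INTER_CUBIC))
```

```text
t 45.12 p [0.4962 0.2557 0.0413] F [ 0.2  0.4 -0.7] w 0.0522 q [ 0.35  0.41  1.8  -0.    0.94  2.08]
tool axes x,y,z: [[0.988, -0.154, 0.001], [-0.154, -0.988, -0.0], [0.001, -0.0, -1.0]]
```

View pics/s27c.png

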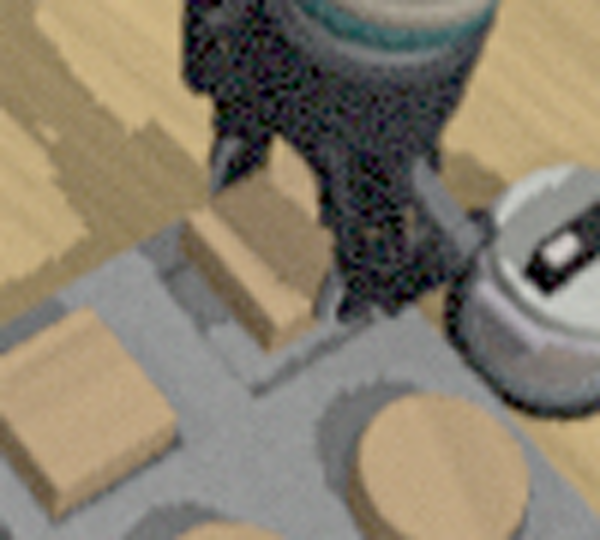

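Aligned. Lower gently.

>>> {"method": "move_arm", "body": {
  "series": [
    [[0,0,-0.01,0,0,0,0.045],[0,0,-0.009,0,0,0,0.045],[0,0,-0.002,0,0,0,0.045],[0,0,-0.002,0,0,0,0.045],[0,0,0,0,0,0,0.045]]
  ]
}}

```text
clock: 45.58
position: [0.4959, 0.2556, 0.0172]
ee_rot: [0.0, 0.997, -0.077, 0.0]
contact_force: [1.9, 0.4, -1.5]
width: 0.0522
```

>>> {"method": "move_arm", "body": {
  "series": [
    [[0,0,-0.002,0,0,0,0.045],[0,0,0,0,0,0,0.045]]
  ]
}}

```text
clock: 45.75
position: [0.4959, 0.2558, 0.0156]
ee_rot: [0.0, 0.997, -0.077, 0.0]
contact_force: [2.0, -0.1, -1.0]
width: 0.0525
```

In the cavity (underside ≈0.013). Release, lift and retreat for the checks.

>>> {"method": "move_arm", "body": {
  "series": [
    [[0,0,0,0,0,0,0.06],[0,0,0,0,0,0,0.066],[0,0,0,0,0,0,0.066],[0,0,0.02,0,0,0,0.066],[0,0,0.03,0,0,0,0.08],[0,0,0.04,0,0,0,0.08],[0,0,0.03,0,0,0,0.08],[-0.01,-0.035,0.01,0,0,0,0.08],[-0.01,-0.035,0.01,0,0,0,0.08],[-0.01,-0.035,0,0,0,0,0.08],[-0.01,-0.035,0,0,0,0,0.08],[-0.01,-0.035,0,0,0,0,0.08],[-0.01,-0.035,0,0,0,0,0.08],[-0.01,-0.035,0,0,0,0,0.08],[-0.01,-0.035,0,0,0,0,0.08],[0,-0.035,0,0,0,0,0.08],[0,-0.035,0,0,0,0,0.08],[0,0,0,0,0,0,0.08],[0,0,0,0,0,0,0.08]]
  ]
}}

```text
clock: 47.33
position: [0.4153, -0.0956, 0.1558]
ee_rot: [-0.0, 0.997, -0.079, -0.0]
contact_force: [0.5, 0.1, -0.1]
width: 0.0802
```

Run:
```python
from h import *
pose(); sc=snap("scene","pics/s28.png"); t=snap("top","pics/t28.png")
cv2.imwrite("pics/s28c.png",cv2.resize(sc["color"][250:370,300:440,::-1],(700,600),interpolation=cv2.INTER_CUBIC))
cv2.imwrite("pics/t28c.png",cv2.resize(t["color"][175:285,125:225,::-1],(545,600),interpolation=cv2.INTER_CUBIC))
```

```text
t 47.33 p [ 0.4153 -0.0956  0.1558] F [ 0.5  0.1 -0.1] w 0.0802 q [-0.39  0.1   1.9  -0.    1.13  1.34]
tool axes x,y,z: [[0.987, -0.158, -0.0], [-0.158, -0.987, -0.0], [-0.0, 0.0, -1.0]]
```

View pics/s28c.png

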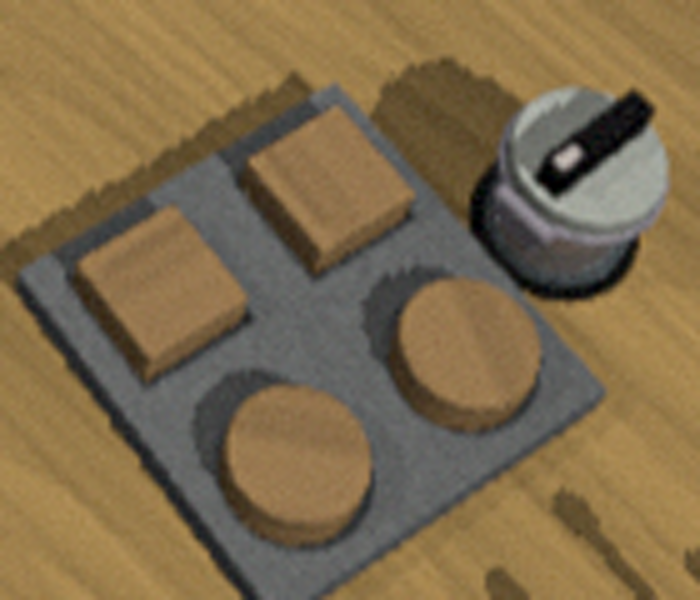

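View pics/t28c.png

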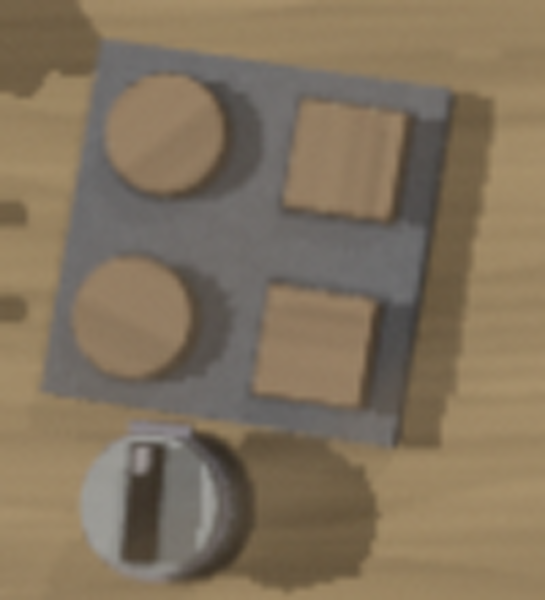

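View pics/t28.png

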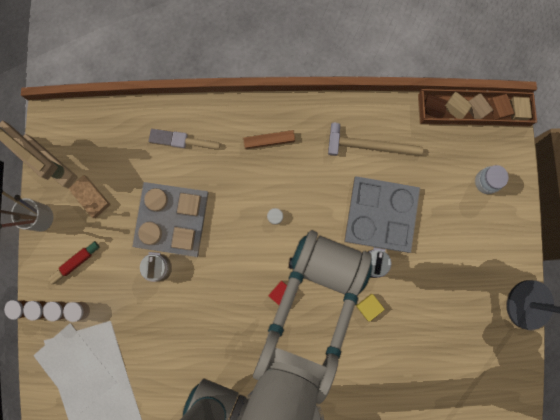

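Run:
```python
from h import *
t=manip.get_image("top"); sc=manip.get_image("scene")
c=lambda x,y,z: cast(t,(x+.5)/5.45-.5+125,(y+.5)/5.4545-.5+175,z)[:2]
d=lambda x,y,z: cast(sc,(x+.5)/5-.5+300,(y+.5)/5-.5+250,z)[:2]
for n,a,b in[("R1",(166,134),(298,453)),("R2",(133,318),(469,346)),("S1",(345,160),(161,282)),("S2",(315,346),(330,179))]:
    print(n,[(z,np.linalg.norm(c(*a,z)-d(*b,z)).round(4)) for z in(.03,.034,.038,.042,.046)],c(*a,.038),d(*b,.038))
yaw=-.155;ct=np.array([.5495,.2945]); R=np.array([[np.cos(yaw),-np.sin(yaw)],[np.sin(yaw),np.cos(yaw)]])
for q in[(46,46),(-46,46),(46,-46),(-46,-46)]: print(q,(ct+R@np.array(q)/1e3).round(4))
```

```text
R1 [(0.03, np.float64(0.0044)), (0.034, np.float64(0.0016)), (0.038, np.float64(0.0013)), (0.042, np.float64(0.0041)), (0.046, np.float64(0.007))] [0.600398   0.33139023] [0.60167153 0.33180289]
R2 [(0.03, np.float64(0.0028)), (0.034, np.float64(0.0001)), (0.038, np.float64(0.003)), (0.042, np.float64(0.006)), (0.046, np.float64(0.0089))] [0.50963846 0.34634951] [0.51215583 0.3480529 ]
S1 [(0.03, np.float64(0.0041)), (0.034, np.float64(0.0016)), (0.038, np.float64(0.0023)), (0.042, np.float64(0.005)), (0.046, np.float64(0.0079))] [0.58641159 0.24145152] [0.58871816 0.24165953]
S2 [(0.03, np.float64(0.0045)), (0.034, np.float64(0.0015)), (0.038, np.float64(0.0016)), (0.042, np.float64(0.0046)), (0.046, np.float64(0.0076))] [0.49540779 0.25532748] [0.49651853 0.25647685]
(46, 46) [0.6021 0.3328]
(-46, 46) [0.5112 0.3471]
(46, -46) [0.5878 0.2419]
(-46, -46) [0.4969 0.2562]
```

All four blanks' top faces triangulate to z≈0.034–0.038, against 0.046 if unseated, and within 2 mm of the cavity centres. The cap is flat with its bar in line with the hinge, and the other board is empty. The gripper is clear of everything, so I hand in.

Run:
```python
from h import *
print(manip.sign_off())
```

```text
the job is handed in; nothing more can be done
None
```

I shut jar 1's cap, screwed it tight and seated all four blanks in board_1, then handed the job in at about 47 s. The hand-in gives no verdict, so this rests on my own checks.

- **Cap:** two finger pushes slid over the cap's edge. I gripped the edge, carried it round the hinge and let it fall shut. I then turned the bar about 2.05 rad clockwise until the moment jumped to 0.66 N m at the stop.
- **Blanks:** two rounds and two squares went into cavities of their own outline. One round and one square touched the rim first and needed about a 2 mm shift. No blank was seen to be knocked aside, and the grip never slackened noticeably.
- **Last checks:** the cap lies flat with its bar in line with the hinge. All four blanks triangulate to top faces at about 34–38 mm, where seated is 38 and unseated is 46. They lie within about 2 mm of the cavity centres. In the last top view the other board is empty and nothing else looks moved, though the arm covers part of the other jar there.
- **Disagreement:** by touch, the fingertips end about 10 mm behind the reported TCP, not 11 mm ahead as stated. This caused the early misses, and I worked with the measured value from then on.

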